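# Stand the price plate in its sign clip

## Task

Take the picture plate off the sloping wooden display stand and stand it in the sprung sign clip. It lies too flat and too wide to grip, so press lightly on it (no more than a kilogram's weight) and slide it up the board until its top edge sticks out a good 2 cm over the stand's upper edge, then pinch it by the overhang and lift it off. Push it gently straight down into the clip until its foot edge is fully home, centred and upright, picture to the customers (away from the robot), and let go; never let it drop, press hard on the stand or force it into the clip, and leave the small red box and the stack of bowls where they are.

Things in the scene. Friction and masses are not known exactly. Their poses are not given: they have to be found in the camera images.
- plate: loose white acrylic price plate, 110 x 140 x 5 mm, about 90 g, a picture of a durian on yellow on one face. Origin: centre of its back face. +z: out of the picture; -x: to the top of the picture (110 mm high along x, 140 mm wide along y). It starts flat on the sloping board, picture up, its top edge towards the stand's upper edge, up to 0.1 rad askew
- plate_top (a point): middle of the plate's top edge (at mid thickness), the edge that is to stick out over the stand's upper edge; axes as the plate's
- plate_foot (a point): middle of the plate's foot edge (at mid thickness), 110 mm from the top edge; this edge goes down into the clip; axes as the plate's
- plate_foot_left (a point): the corner at the +y end of the plate's foot edge, 70 mm from its middle; it tells which way the picture faces: in the clip it belongs at the clip's +y side
- stand: wooden display stand fixed to the counter: a sloping board 170 mm (x, down the slope) x 320 mm (y), 14 mm thick, on legs. Origin: centre of the board's upper face; z: out of the board; x: 17 degrees down the slope, away from the robot. A ledge 16 mm high runs along the low edge, too close below the plate for a finger. The robot's side is open under the upper edge: the legs stand about 20 mm back
- stand_edge (a point): middle of the stand's upper edge (the one nearer the robot), 85 mm up the slope from the stand's origin, on the board's upper face, about 113 mm above the counter; axes as the stand's: a point with x below 0 here is out over the edge. Plate on wood rubs with about 0.36 to 0.46, so it stays where it is left; finger tips hold better: 6 to 12 N of pressure drags it
- clip: sprung sign clip fixed to the counter: dark base 130 x 130 x 14 mm, on it two upright steel cheeks 100 mm long (y) with flared lips up to about 39 mm above the base. The +x cheek is fixed, the -x one is the sprung jaw; a 30 mm high block with its springs stands 40 mm behind the slot. Origin: under the slot, at counter height. +x: to the customers; z up
- clip_slot (a point): floor of the slot, 14 mm above the counter, where the middle of the plate's foot belongs; axes as the clip's. The lips stand 18 mm apart at the top, 2 mm apart 27 mm above the floor; they guide a foot edge up to about 4 mm off. The plate needs a push of about 10 N to open the jaw there, then about 2 N, then stops dead on the floor
- jaw (a joint): how far the sprung jaw is pushed back, towards -x of the clip (m): 0 shut, about 0.003 with the plate in, 0.010 at most; it presses with 2.5 N when shut and 4 N with the plate in
- pickbox: small cardboard box with a red top, 40 x 62 x 16 mm, loose on the board beside the plate; origin under its centre
- bowls: stack of white bowls, 120 mm across, 126 mm high, loose on the counter on the other side of the stand from the clip; origin under its centre

How it is judged:
By the outcome, as a careful person would: the job done as asked, in the order asked, and still so for the second after the job is handed in, with the robot touching nothing.
It also fails if it takes over 72 s, if anything falls off the work surface, if the arm or the gripper's body presses on something with over 40 N, if the wrist force passes 120 N, or if a joint passes its speed limit or range.

## Robot

A 7-joint arm with a two-finger parallel gripper is mounted at the origin on the work surface. World frame = base frame: x ahead of the robot, y to its left, z up, the work surface at z = 0. Lengths are in mm, angles in rad, forces in N, time in s.
With the tool pointing down it reaches from about 400 to 875 mm from the base axis. Payload 4.4 kg.
Tool frame: the origin (TCP) lies midway between the tips of the shut fingers; the grasp point (between the pads) lies 19 mm behind it; z points along the fingers, y is the direction in which the jaws open and shut (so a half turn about z gives the same grasp; the last joint's range is limited). The gripper opens to 85 mm and grips with 20 to 120 N. Pads are 22 mm wide; open, the fingers measure 114 mm over their backs; the gripper's body (76 mm by 85 mm) begins 54 mm behind the grasp point. The pads swing forward as they close: fully open they stand 13 mm farther back than shut.
Start: joints at [-1.35, 0.628, 0.038, 1.517, -0.027, 0.996, -0.02], TCP at [183.85, 623.472, 231.313] pointing down, gripper open.
Joint ranges: [-3.06, 3.06], [-0.37, 2.12], [-1.25, 1.32], [0.18, 2.47], [-1.1, 4.24], [0.23, 1.98], [-2.94, 2.94]. Speed limits (rad/s): [2.57, 2.57, 3.14, 3.14, 3.14, 3.14, 3.14].

## Interface

Orientations are given as a 3x3 rotation matrix whose columns are the frame's x, y, z axes.
In Python, from rig import readout, read_camera, camera_info, order, finder gives the robot as it stands. The module is installed in compiled form; this text tells all that it offers.
- The arm moves only by the tool send_rows, never from a script. Its argument "series" is a list of rows, each a list of 6 numbers: the shift along the tool's x, y, z in mm, then the turn, a rotation vector about the tool's x, y, z in rad. In form: [[tx, ty, tz, ax, ay, az], ...]. A call has 1 to 5 rows; each row shifts and turns the commanded pose from where the row before left it, along the tool's axes as they then stand; what a row does not reach is not made up. A row lasts 1/10 s, in which the tool goes at most 50 mm and 8.59 degrees, less where a joint would pass 70% of its speed; a pose out of reach is approached as far as the arm can. A call is refused whole if a number of a shift passes 50 or a number of a turn 0.15, either way. A call with a gripper value outside its range is refused whole. "claw" is the opening, from 0 (shut) to 1 (fully open), set as the call begins (left out, the last holds). The fingers move at their own pace and stop on an object; the grip force is fixed at half the most. Time passes only in rows, so rows that do not move let the fingers close. It gives the time, the measured TCP pose, the force and the opening at its end, in the units of the state.
- readout.get_obs(): the state, without advancing time (a new reading comes with each control period).
- read_camera(name): name is "side" or "top"; returns (picture, depth): 420x560x3 uint8, blue, green, red; 420x560 float32, mm along the optical axis (not along the pixel's ray), 0 where there is no reading.
- camera_info(name): a dict with "intrinsics" (3x3 intrinsics, pixels), "pose" (4x4, takes a point from camera to world coordinates). Camera axes: x right, y down, z forward; pixel columns grow to the right and rows downward; lengths in mm; the calibration is good to about 2 mm. A picture is of the moment at which its call begins. camera_info takes no time and is no camera call.
- order.sign_off(): hands the job in, once; it reports no verdict.
Trained networks look in the newest picture that a camera, given by its name, has taken for a name from the list of things; names that differ only in an ending like _2 or _b are one class to them, and where a whole thing is asked for, a point or a joint stands for the part that bears it (a point fixed in the world has none). Each returns a list of dicts, best first, with "conf" (0 to 1); they miss things now and then, are a little off and sometimes report something else, mostly with a low value. They report only what shows in the picture. A call takes as long as a camera call.
- finder.cut_out(camera, name): "pixels" (420x560 bool, what is visible of it) and "pixel" ([row, column] in pixels, amid what is visible of it).
The state is a dict: "time_s": time; "joint_pos": joint angles; "joint_vel": joint speeds; "effort": joint torques, N m; "position": TCP position; "tool_rot": TCP orientation; "contact_force": force on the tool from outside, world axes, zero at the start; "ft_torque": the same for the moment, N m; "finger_gap": opening from 0.0 (shut) to 1.0 (fully open).
Only numpy, scipy, OpenCV 4.12 (cv2) and the standard library are available. Lean on these libraries where they do the work, as an engineer would, in place of code of your own. Each camera call takes 0.05 s, during which the arm holds its last target.

## Working session

There is one attempt and no reset: what is moved stays moved. The work goes in short steps, Python scripts to look and compute and a tool call to move; the robot and the scene stay as the last step left them, time stands still between calls to the robot, and variables do not carry over. Pictures are saved under pics/ and viewed, and the job is handed in when it is done.

Besides the shell and the picture viewer there is one more tool, called after "Emit:" by a JSON object that holds its "fn" and its "kwargs". send_rows: Moves the arm, as the interface text tells. Its arguments: {"type":"object","properties":{"series":{"type":"array","items":{"type":"array","items":{"type":"number"}}},"claw":{"type":"number"}},"required":["series"]}

```bash
mkdir -p pics; ls
python3 - <<'E'
from rig import readout, read_camera, camera_info, order, finder
import cv2,numpy as np
o=readout.get_obs()
for k,v in o.items(): print(k,np.round(v,3).tolist())
for n in ("side","top"):
    p,d=read_camera(n); cv2.imwrite(f"pics/{n}0.png",p); np.save(f"{n}0.npy",d)
    c=camera_info(n); print(n,np.round(c["intrinsics"],1).tolist(),np.round(c["pose"],3).tolist())
E
```

```text
pics
time_s 0.0
joint_pos [-1.35, 0.629, 0.038, 1.518, -0.027, 0.996, -0.02]
joint_vel [0.002, 0.0, 0.001, 0.002, 0.001, 0.001, 0.0]
effort [0.0, -56.34, 1.226, -19.345, 0.011, 0.011, 0.0]
position [183.651, 622.865, 230.396]
tool_rot [[-0.959, 0.283, -0.001], [0.283, 0.959, -0.002], [0.0, -0.002, -1.0]]
contact_force [-0.572, 0.048, -1.017]
ft_torque [0.015, -0.012, -0.006]
finger_gap 1.0
side [[501.7, 0.0, 276.2], [0.0, 501.7, 213.4], [0.0, 0.0, 1.0]] [[0.872, -0.356, 0.337, 192.779], [-0.49, -0.645, 0.586, -773.132], [0.009, -0.676, -0.737, 1057.102], [0.0, 0.0, 0.0, 1.0]]
top [[439.8, 0.0, 272.4], [0.0, 439.8, 214.6], [0.0, 0.0, 1.0]] [[-0.021, -0.975, 0.219, 380.42], [-1.0, 0.021, -0.004, 8.029], [-0.001, -0.219, -0.976, 1221.303], [0.0, 0.0, 0.0, 1.0]]
```

View pics/side0.png

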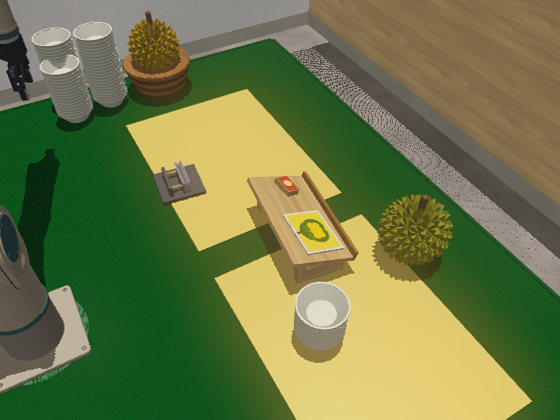

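View pics/top0.png

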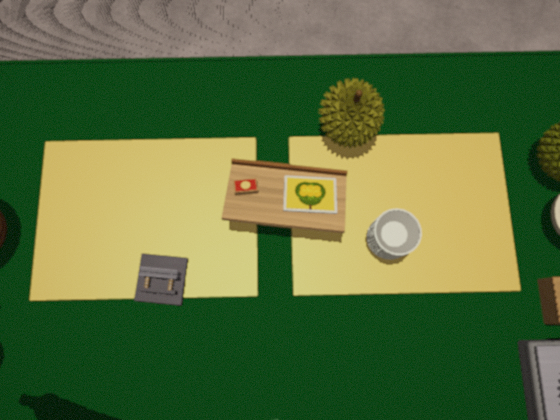

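```bash
cat > h.py <<'E'
from rig import readout, read_camera, camera_info, order, finder
import cv2,numpy as np
def cloud(n,d):
    c=camera_info(n);K=np.array(c["intrinsics"]);T=np.array(c["pose"])
    v,u=np.mgrid[:d.shape[0],:d.shape[1]]
    P=np.stack([(u-K[0,2])/K[0,0]*d,(v-K[1,2])/K[1,1]*d,d],-1)
    return P@T[:3,:3].T+T[:3,3]
def proj(n,P):
    c=camera_info(n);K=np.array(c["intrinsics"]);T=np.array(c["pose"])
    q=(np.atleast_2d(P)-T[:3,3])@T[:3,:3]; q=q@K.T; return q[:,:2]/q[:,2:]
def plane(P):
    m=np.ones(len(P),bool)
    for _ in range(6):
        c=P[m].mean(0);n=np.linalg.svd(P[m]-c,full_matrices=False)[2][2]
        r=(P-c)@n; m=abs(r)<max(2*np.median(abs(r)),1)
    n=n*np.sign(n[2]); return c,n,np.std(r[m])
def st():
    o=readout.get_obs(); print("t",round(o["time_s"],2),"pos",np.round(o["position"],1),"F",np.round(o["contact_force"],1),"gap",round(o["finger_gap"],3));print(np.round(o["tool_rot"],3).tolist());return o
E
python3 - <<'E'
from h import *
for n in ("side","top"):
    d=np.load(f"{n}0.npy"); im=cv2.imread(f"pics/{n}0.png"); P=cloud(n,d)
    np.save(f"P{n}.npy",P)
    ov=im.copy()
    for name,col in (("plate",(255,0,0)),("stand",(0,0,255)),("clip",(255,0,255)),("pickbox",(255,255,0)),("bowls",(0,255,0))):
        L=finder.cut_out(n,name)
        if not L: print(n,name,"none");continue
        r=L[0]; m=np.array(r["pixels"]);np.save(f"m_{n}_{name}.npy",m)
        ov[m]=ov[m]//2+np.array(col,np.uint8)//2
        q=P[m&(d>0)]
        rect=cv2.minAreaRect(q[:,:2].astype(np.float32))
        print(n,name,[round(x["conf"],2) for x in L],m.sum(),"med",np.median(q,0).round(1),"lo",np.percentile(q,2,axis=0).round(),"hi",np.percentile(q,98,axis=0).round(),np.round(rect[0]+rect[1]+(rect[2],),1))
    cv2.imwrite(f"pics/ov_{n}.png",ov)
E
```

```text
side plate [0.6] 1632 med [ 684.5 -104.3   89.3] lo [ 635. -169.   72.] hi [739. -31. 105.] [689.  -95.1 152.6 109.3  85.6]
side stand [0.81, 0.34, 0.25] 4907 med [666.8 -56.8  83.9] lo [ 588. -198.    4.] hi [784. 119. 112.] [715.4  16.3 434.3 221.8  82.5]
side clip [0.76] 1471 med [476.1 292.5  13.3] lo [413. 242.   1.] hi [539. 371.  51.] [479.5 325.8 173.8 130.2  84.1]
side pickbox [0.7, 0.52] 1579 med [ 686.9 -103.1   88.9] lo [ 637. -168.   72.] hi [740. -30. 105.] [691.  -95.3 151.2 110.4  86. ]
side bowls [0.74, 0.5] 3082 med [ 570.6 -321.3   97.4] lo [ 518. -372.   37.] hi [ 628. -261.  127.] [ 575.2 -315.4  118.1  116.6   56.8]
top plate [0.9] 1899 med [685.9 -97.8  91.2] lo [ 635. -165.   73.] hi [741. -31. 106.] [688.7 -97.9 140.5 110.2  86.1]
top stand [0.63] 5077 med [ 6.753e+02 -6.000e-01  9.350e+01] lo [ 592. -188.   63.] hi [785. 122. 114.] [703.9 -26.5 335.1 207.8  82.3]
top clip [0.67] 2296 med [477.7 307.9  15.2] lo [416. 247.   9.] hi [542. 374.  53.] [480.6 311.8 131.8 131.1  83.2]
top pickbox [0.71] 357 med [709.4  73.3 100.2] lo [691.  45.  91.] hi [733. 101. 108.] [712.7  73.9  43.5  60.4   5.5]
top bowls [0.79] 2122 med [ 575.3 -309.8  102.9] lo [ 519. -367.   39.] hi [ 631. -253.  128.] [ 593.4 -331.5  123.7  173.8   34.5]
```

Run:
```python
from h import *
for n in ("side","top"):
    P=np.load(f"P{n}.npy"); im=cv2.imread(f"pics/{n}0.png")
    ms=np.load(f"m_{n}_stand.npy"); mp=np.load(f"m_top_plate.npy") if n=="top" else np.load("m_side_plate.npy")
    a=cv2.dilate(mp.astype(np.uint8),np.ones((7,7)))>0
    q=P[ms&~a]; q=q[(q[:,2]>60)]
    c,nn,s=plane(q); tilt=np.degrees(np.arccos(nn[2])); az=np.degrees(np.arctan2(nn[1],nn[0]))
    print(n,"board n",nn.round(4),"tilt",tilt,"az",az,"std",s)
    # plate plane
    cp,npl,sp=plane(P[cv2.erode(mp.astype(np.uint8),np.ones((5,5)))>0]); print(" plate n",npl.round(4),"h over board",(cp-c)@nn,sp)
    # board frame
    x=np.array([nn[2]*nn[0]/np.hypot(*nn[:2]),nn[2]*nn[1]/np.hypot(*nn[:2]),-np.hypot(*nn[:2])]);y=np.cross(nn,x)
    B=((P-c)@np.stack([x,y,nn],1))
    on=(abs(B[...,2])<4)&(abs(B[...,0])<140)&(abs(B[...,1])<250)|(mp)
    on=cv2.morphologyEx(on.astype(np.uint8),cv2.MORPH_OPEN,np.ones((3,3)))>0
    r=cv2.minAreaRect(B[on][:,:2].astype(np.float32)); print(" rect",np.round(r[0]+r[1]+(r[2],),2), "ctr world",(c+r[0][0]*x+r[0][1]*y).round(1))
    print(" pct x",np.percentile(B[on][:,0],[0.5,1,50,99,99.5]).round(1),"y",np.percentile(B[on][:,1],[.5,1,99,99.5]).round(1))
    r=cv2.minAreaRect(B[mp][:,:2].astype(np.float32)); print(" plate rect",np.round(r[0]+r[1]+(r[2],),2),"ctr world",(c+r[0][0]*x+r[0][1]*y).round(1))
    print(" y axis az",np.degrees(np.arctan2(-y[0],y[1])))
def crop(n,a,b,c,d,k):
    im=cv2.imread(f"pics/ov_{n}.png" if 0 else f"pics/{n}0.png")[a:b,c:d]
    return cv2.resize(im,None,fx=k,fy=k,interpolation=cv2.INTER_CUBIC)
cv2.imwrite("pics/c_top.png",crop("top",150,240,215,355,5)); cv2.imwrite("pics/c_clip.png",np.hstack([crop("top",245,315,125,200,5),crop("side",150,220,145,220,5)]))
```

```text
side board n [ 0.2864 -0.0363  0.9574] tilt 16.782816024397835 az -7.22874753345958 std 1.5882956416711096
 plate n [ 0.2894 -0.0357  0.9565] h over board 5.408442708678374 1.0558271715090048
 rect [-196.68 -375.44 1197.8   308.2    58.86] ctr world [ 433.2 -367.3  149.3]
 pct x [-66.9 -66.3   8.2 105.2 105.9] y [-174.2 -172.9  140.   142.8]
 plate rect [-243.64 -433.05 1076.35  166.91   52.38] ctr world [ 381.4 -418.7  162.8]
 y axis az -7.22874753345958
top board n [ 0.287  -0.0376  0.9572] tilt 16.82522736151639 az -7.455570462627981 std 1.5812911638361462
 plate n [ 0.2904 -0.0401  0.9561] h over board 5.2187681665287045 1.3178053611687275
 rect [-251.35  -30.58  320.45  709.43   89.95] ctr world [431.3   0.7 165.8]
 pct x [-70.2 -69.4   4.3 100.4 101.5] y [-189.  -187.5  125.5  127.5]
 plate rect [-2.5894e+02 -9.7370e+01  6.9282e+02  1.4210e+02  5.9000e-01] ctr world [415.4 -64.6 168. ]
 y axis az -7.455570462627981
```

View pics/c_top.png

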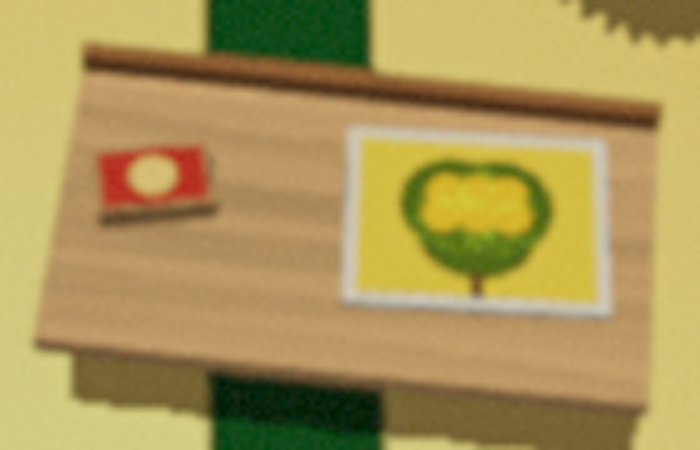

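View pics/c_clip.png

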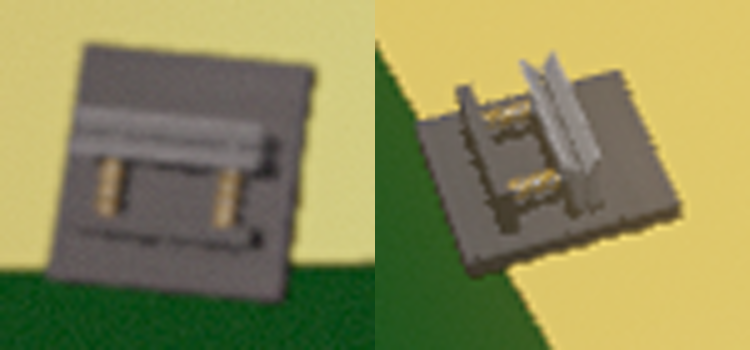

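```bash
cat >> h.py <<'E'
def ray(n,uv,c,nn):
    ci=camera_info(n);K=np.array(ci["intrinsics"]);T=np.array(ci["pose"])
    uv=np.atleast_2d(np.array(uv,float)); d=np.c_[uv,np.ones(len(uv))]@np.linalg.inv(K).T@T[:3,:3].T
    t=((c-T[:3,3])@nn)/(d@nn); return T[:3,3]+d*t[:,None]
def big(m):
    k,l,s,_=cv2.connectedComponentsWithStats(m.astype(np.uint8)); return l==1+np.argmax(s[1:,4])
E
python3 - <<'E'
from h import *
for n in ("side","top"):
    P=np.load(f"P{n}.npy"); D=np.load(f"{n}0.npy")
    ms=np.load(f"m_{n}_stand.npy"); mp=big(np.load(f"m_{n}_plate.npy"))
    a=cv2.dilate(mp.astype(np.uint8),np.ones((7,7)))>0
    q=P[ms&~a&(D>0)]; q=q[(q[:,2]>60)]
    c,nn,s=plane(q)
    x=np.array([nn[2]*nn[0]/np.hypot(*nn[:2]),nn[2]*nn[1]/np.hypot(*nn[:2]),-np.hypot(*nn[:2])]);y=np.cross(nn,x)
    cc=np.array([680,-30,0.]);cc[2]=c[2]-((cc-c)[:2]@nn[:2])/nn[2]
    R=np.stack([x,y,nn],1)
    print(n,"tilt",np.degrees(np.arccos(nn[2])),"az",np.degrees(np.arctan2(nn[1],nn[0])),"z at 680,-30",cc[2])
    B=(P-cc)@R
    on=(abs(B[...,2])<3.5)&(abs(B[...,0])<140)&(abs(B[...,1])<200)&(D>0)|mp
    on=big(cv2.morphologyEx(on.astype(np.uint8),cv2.MORPH_CLOSE,np.ones((5,5))))
    vu=np.argwhere(on)[:,::-1]; W=ray(n,vu,cc,nn); b=(W-cc)@R
    # upper edge: min x per y-bin
    ys=np.arange(-140,120,10); xm=[b[(abs(b[:,1]-t)<5)][:,0].min() for t in ys]; xM=[b[(abs(b[:,1]-t)<5)][:,0].max() for t in ys]
    print(" upper",np.round(np.polyfit(ys,xm,1),4), " low",np.round(np.polyfit(ys,xM,1),4))
    xs=np.arange(-60,70,10); ym=[b[(abs(b[:,0]-t)<5)][:,1].min() for t in xs]; yM=[b[(abs(b[:,0]-t)<5)][:,1].max() for t in xs]
    print(" right",np.round(np.polyfit(xs,ym,1),4)," left",np.round(np.polyfit(xs,yM,1),4))
    vu=np.argwhere(mp)[:,::-1]; W=ray(n,vu,cc+5*nn,nn); b=(W-cc)@R
    r=cv2.minAreaRect(b[:,:2].astype(np.float32)); print(" plate",np.round(r[0]+r[1]+(r[2],),2),"world",(cc+r[0][0]*x+r[0][1]*y).round(1))
    ys=np.arange(-120,-20,10)
    ctr=np.array(r[0]);ys=ctr[1]+np.arange(-55,56,10);xm=[b[(abs(b[:,1]-t)<5)][:,0].min() for t in ys];xM=[b[(abs(b[:,1]-t)<5)][:,0].max() for t in ys]
    print(" plate top edge",np.polyfit(ys-ctr[1],xm,1).round(3)," foot",np.polyfit(ys-ctr[1],xM,1).round(3))
    mb=np.load(f"m_{n}_clip.npy")
    print()
    # clip heights
    q=P[mb&(D>0)]
    for lo,hi in((8,20),(25,44),(44,60)):
        s=q[(q[:,2]>lo)&(q[:,2]<hi)]; r=cv2.minAreaRect(s[:,:2].astype(np.float32)); print(" clip z",lo,hi,len(s),np.round(r[0]+r[1]+(r[2],),1),np.median(s,0).round(1))
E
```

```text
side tilt 16.821389633039708 az -7.231069026308131 z at 680,-30 88.21815278879566
 upper [ 5.40000e-03 -8.25741e+01]  low [-1.00000e-03  9.21871e+01]
 right [ 8.000000e-04 -1.664306e+02]  left [ -0.2782 143.6493]
 plate [ 15.03 -68.92 115.38 149.46   3.54] world [ 685.6 -100.2   83.9]
 plate top edge [ -0.057 -41.459]  foot [-3.9000e-02  7.1621e+01]

 clip z 8 20 953 [478.  307.8 137.9 130.   83.2] [472.9 294.7  12.4]
 clip z 25 44 222 [468.8 310.  107.   58.   84.1] [466.8 297.9  38. ]
 clip z 44 60 142 [472.1 308.4 100.2  61.9  82.8] [489.5 300.5  47.8]
top tilt 16.875977008513935 az -7.491939303122691 z at 680,-30 89.99709264200068
 upper [ 2.40000e-03 -8.16106e+01]  low [-7.00000e-04  9.30552e+01]
 right [ 6.400000e-03 -1.608966e+02]  left [-3.400000e-03  1.572624e+02]
 plate [ 15.69 -66.18 114.82 140.03   3.93] world [686.3 -97.6  85.4]
 plate top edge [ -0.067 -40.752]  foot [-6.6000e-02  7.2279e+01]

 clip z 8 20 1673 [479.9 311.5 130.7 130.5  82.8] [474.4 308.9  14.3]
 clip z 25 44 211 [470.7 312.3 100.9  57.6  83.3] [469.5 307.5  38.5]
 clip z 44 60 345 [473.4 312.2 101.2  62.9  83.2] [488.6 310.4  48.4]
```

```bash
cat >> h.py <<'E'
from scipy.spatial.transform import Rotation as Ro
import json
def frames():
    a=np.radians(-7.36);t=np.radians(17)
    x=np.array([np.cos(t)*np.cos(a),np.cos(t)*np.sin(a),-np.sin(t)]);y=np.array([-np.sin(a),np.cos(a),0]);n=np.cross(x,y)
    return np.stack([x,y,n],1), np.array([680,-30,89.2])   # board axes, ref pt on board; edge at x'=-82; y' centre -2.5
def bp(x,y,z):
    R,c=frames(); return c+R@np.array([x,y,z])
def rows(p,R,p2,R2,vmax=45,wmax=0.14,nmin=1,rp=0,rw=2):
    "rows from (p,R) to (p2,R2), rounded; error carried along"
    p=np.array(p,float);R=np.array(R,float);p0=p.copy();rv=(Ro.from_matrix(R.T@R2)).as_rotvec();R0=R.copy()
    N=int(max(nmin,np.ceil(np.linalg.norm(p2-p)/vmax),np.ceil(np.linalg.norm(rv)/wmax)))
    out=[]
    for i in range(1,N+1):
        tp=p0+(p2-p0)*i/N; tR=R0@Ro.from_rotvec(rv*i/N).as_matrix()
        d=np.round(R.T@(tp-p),rp); w=np.round(Ro.from_matrix(R.T@tR).as_rotvec(),rw)
        p=p+R@d; R=R@Ro.from_rotvec(w).as_matrix(); out.append([float(v) for v in d]+[float(v) for v in w])
    for i in range(0,N,5): print(json.dumps(out[i:i+5]))
    return p,R
def log():
    o=st(); 
    with open("log.jsonl","a") as f: f.write(json.dumps({k:np.array(v).tolist() for k,v in o.items()})+"\n")
    print("q",np.round(o["joint_pos"],3).tolist()); return o
E
python3 - <<'E'
from h import *
o=log(); B,_=frames()
R2=np.stack([B[:,1],B[:,0],-B[:,2]],1)
p2=bp(25,-67,95); print(p2)
print(rows(o["position"],o["tool_rot"],p2,R2))
E
```

```text
t 0.6 pos [183.9 623.5 231.3] F [ 0.4 -0.6  0.1] gap 1.002
[[-0.959, 0.283, -0.0], [0.283, 0.959, 0.0], [0.0, 0.0, -1.0]]
q [-1.35, 0.628, 0.038, 1.517, -0.027, 0.996, -0.02]
[ 722.67418913 -103.0687274   172.7396592 ]
[[-34.0, -26.0, 3.0, 0.01, 0.01, 0.07], [-37.0, -23.0, 2.0, 0.01, 0.01, 0.06], [-37.0, -22.0, 3.0, 0.02, 0.01, 0.07], [-39.0, -18.0, 3.0, 0.01, 0.01, 0.07], [-40.0, -16.0, 2.0, 0.01, 0.01, 0.06]]
[[-41.0, -13.0, 2.0, 0.01, 0.01, 0.07], [-42.0, -10.0, 2.0, 0.01, 0.01, 0.07], [-43.0, -7.0, 1.0, 0.01, 0.01, 0.06], [-42.0, -5.0, 1.0, 0.02, 0.01, 0.07], [-44.0, -2.0, 1.0, 0.01, 0.01, 0.07]]
[[-43.0, 1.0, 0.0, 0.01, 0.01, 0.06], [-43.0, 4.0, -0.0, 0.01, 0.01, 0.07], [-42.0, 7.0, -1.0, 0.01, 0.01, 0.07], [-42.0, 10.0, -1.0, 0.01, 0.01, 0.06], [-42.0, 12.0, -2.0, 0.02, 0.01, 0.07]]
[[-40.0, 16.0, -2.0, 0.01, 0.01, 0.07], [-39.0, 17.0, -3.0, 0.01, 0.01, 0.06], [-38.0, 21.0, -3.0, 0.01, 0.01, 0.07], [-37.0, 22.0, -5.0, 0.01, 0.01, 0.07], [-34.0, 26.0, -4.0, 0.01, 0.01, 0.06]]
[[-33.0, 27.0, -6.0, 0.02, 0.01, 0.07]]
(array([ 723.05298304, -102.71497075,  173.10109628]), array([[ 1.26948920e-01,  9.47263464e-01, -2.94237832e-01],
       [ 9.91909224e-01, -1.21159974e-01,  3.78992319e-02],
       [ 2.50709498e-04, -2.96668487e-01, -9.54980495e-01]]))
```

Emit:
{"fn": "send_rows", "kwargs": {"series": [[-34, -26, 3, 0.01, 0.01, 0.07], [-37, -23, 2, 0.01, 0.01, 0.06], [-37, -22, 3, 0.02, 0.01, 0.07], [-39, -18, 3, 0.01, 0.01, 0.07], [-40, -16, 2, 0.01, 0.01, 0.06]], "claw": 0}}

```text
time_s: 1.1
position: [312.8, 449.0, 217.3]
tool_rot: [[-0.813, 0.578, -0.071], [0.581, 0.813, -0.031], [0.04, -0.067, -0.997]]
contact_force: [0.8, -0.1, 0.5]
finger_gap: 0.145
```

```bash
python3 -c "
from h import *
log()"
```

```text
t 1.1 pos [312.8 449.  217.3] F [ 0.8 -0.1  0.5] gap 0.145
[[-0.813, 0.578, -0.071], [0.581, 0.813, -0.031], [0.04, -0.067, -0.997]]
q [-1.057, 0.533, 0.106, 1.763, -0.119, 0.918, 0.064]
```

Emit:
{"fn": "send_rows", "kwargs": {"series": [[-41, -13, 2, 0.01, 0.01, 0.07], [-42, -10, 2, 0.01, 0.01, 0.07], [-43, -7, 1, 0.01, 0.01, 0.06], [-42, -5, 1, 0.02, 0.01, 0.07], [-44, -2, 1, 0.01, 0.01, 0.07]]}}

```text
time_s: 1.6
position: [441.6, 276.2, 203.5]
tool_rot: [[-0.569, 0.809, -0.148], [0.82, 0.571, -0.037], [0.054, -0.143, -0.988]]
contact_force: [1.1, 0.3, -0.5]
finger_gap: -0.001
```

```bash
python3 -c "
from h import *
log()"
```

```text
t 1.6 pos [441.6 276.2 203.5] F [ 1.1  0.3 -0.5] gap -0.001
[[-0.569, 0.809, -0.148], [0.82, 0.571, -0.037], [0.054, -0.143, -0.988]]
q [-0.712, 0.562, 0.204, 1.779, -0.184, 0.967, 0.197]
```

Emit:
{"fn": "send_rows", "kwargs": {"series": [[-43, 1, 0, 0.01, 0.01, 0.06], [-43, 4, 0, 0.01, 0.01, 0.07], [-42, 7, -1, 0.01, 0.01, 0.07], [-42, 10, -1, 0.01, 0.01, 0.06], [-42, 12, -2, 0.02, 0.01, 0.07]]}}

```text
time_s: 2.1
position: [569.5, 102.9, 190.1]
tool_rot: [[-0.269, 0.937, -0.223], [0.962, 0.272, -0.017], [0.045, -0.219, -0.975]]
contact_force: [1.6, 0.4, 0.2]
finger_gap: -0.002
```

```bash
python3 -c "
from h import *
log()"
```

```text
t 2.1 pos [569.5 102.9 190.1] F [1.6 0.4 0.2] gap -0.002
[[-0.269, 0.937, -0.223], [0.962, 0.272, -0.017], [0.045, -0.219, -0.975]]
q [-0.385, 0.709, 0.306, 1.554, -0.23, 1.142, 0.271]
```

Emit:
{"fn": "send_rows", "kwargs": {"series": [[-40, 16, -2, 0.01, 0.01, 0.07], [-39, 17, -3, 0.01, 0.01, 0.06], [-38, 21, -3, 0.01, 0.01, 0.07], [-37, 22, -5, 0.01, 0.01, 0.07], [-34, 26, -4, 0.01, 0.01, 0.06]]}}

```text
time_s: 2.6
position: [698.4, -69.6, 175.3]
tool_rot: [[0.06, 0.959, -0.276], [0.998, -0.054, 0.027], [0.01, -0.277, -0.961]]
contact_force: [0.5, -0.7, -0.5]
finger_gap: 0.002
```

Emit:
{"fn": "send_rows", "kwargs": {"series": [[0, 0, 0, 0, 0, 0], [0, 0, 0, 0, 0, 0]]}}

```text
time_s: 2.8
position: [697.2, -69.7, 174.0]
tool_rot: [[0.059, 0.959, -0.277], [0.998, -0.054, 0.027], [0.01, -0.278, -0.96]]
contact_force: [-0.5, 0.7, -0.8]
finger_gap: 0.001
```

```bash
python3 -c "
from h import *
log()"
```

```text
t 2.8 pos [697.2 -69.7 174. ] F [-0.5  0.7 -0.8] gap 0.001
[[0.059, 0.959, -0.277], [0.998, -0.054, 0.027], [0.01, -0.278, -0.96]]
q [-0.094, 0.963, 0.386, 1.07, -0.293, 1.445, 0.203]
```

```bash
cat > kin.py <<'E'
import numpy as np, json, itertools
from scipy.spatial.transform import Rotation as Ro
def T(R=None,t=(0,0,0)):
    M=np.eye(4); 
    if R is not None: M[:3,:3]=R
    M[:3,3]=t; return M
rz=lambda a:T(Ro.from_euler('z',a).as_matrix()); ry=lambda a:T(Ro.from_euler('y',a).as_matrix())
def fk(q,g,s):
    h,L1,a1,b1,L2,a2,L3,y7=g
    M=rz(s[0]*q[0])@T(t=(0,0,h))@ry(q[1])@rz(s[1]*q[2])@T(t=(a1,0,L1))@ry(q[3])@T(t=(b1,0,L2))@rz(s[2]*q[4])@ry(q[5])@T(t=(a2,0,0))@rz(s[3]*q[6])@T(t=(0,0,L3))@rz(y7)
    return M
E
cat > fit.py <<'E'
from kin import *
from scipy.optimize import least_squares
D=[json.loads(l) for l in open("log.jsonl")]
best=None
for s in itertools.product([-1,1],repeat=4):
  for y7 in (np.pi/2,-np.pi/2):
    def f(g):
        e=[]
        for d in D:
            M=fk(d["joint_pos"],g,s); e+=list(M[:3,3]-d["position"]); e+=list(((M[:3,:3]-np.array(d["tool_rot"]))*300).ravel())
        e+=list(1e-3*(np.array(g[:7])-[340,420,0,0,400,0,300]))
        return np.array(e)
    r=least_squares(f,[340,420,0,0,400,0,300,y7])
    if best is None or r.cost<best[0]: best=(r.cost,s,r.x,r.fun)
print(best[0],best[1],best[2].round(2)); e=best[3][:-7].reshape(-1,12); print(e[:,:3].round(2))
json.dump([list(best[1]),best[2].tolist()],open("kin.json","w"))
E
python3 fit.py
```

```text
513.1451676850413 (-1, -1, -1, -1) [367.62 478.17 -12.97  43.01 382.59 -77.3  278.18   1.57]
[[-25.01   2.2    8.58]
 [-11.35   8.31   1.06]
 [ -1.29   5.25  -4.12]
 [  0.6   -1.95  -5.82]
 [  0.34  -6.21   0.29]]
```

```bash
cat > fito.py <<'E'
from kin import *
from scipy.optimize import least_squares
D=[json.loads(l) for l in open("log.jsonl")]
res=[]
for s in itertools.product([-1,1],repeat=4):
  for y7 in (np.pi/2,-np.pi/2):
    def f(g):
        e=[]
        for d in D:
            q=np.array(d["joint_pos"]);M=rz(g[0]+s[0]*q[0])@ry(g[1]+q[1])@rz(g[4]+s[1]*q[2])@ry(q[3])@rz(s[2]*q[4]+g[2])@ry(q[5])@rz(s[3]*q[6]+y7+g[3]); e+=list((Ro.from_matrix(M[:3,:3].T@np.array(d["tool_rot"]))).as_rotvec())
        return np.array(e)
    r=least_squares(lambda g:np.r_[f(g),np.array(g)*1e-2],[0,0,0,0,0.])
    res.append((r.cost,s,y7,r.x.round(3),np.abs(f(np.zeros(5))).max(),np.abs(f(r.x)).max()))
for r in sorted(res,key=lambda r:r[0])[:4]: print(r)
E
python3 fito.py
```

```text
(np.float64(3.988090698037897e-31), (-1, -1, -1, -1), 1.5707963267948966, array([0., 0., 0., 0., 0.]), np.float64(4.136094111786328e-16), np.float64(4.136094111786328e-16))
(np.float64(0.010588212292731266), (-1, 1, 1, 1), 1.5707963267948966, array([-0.442,  0.032, -0.075, -0.06 ,  0.162]), np.float64(0.28859663335569435), np.float64(0.08010032646859581))
(np.float64(0.011098814751033479), (-1, 1, 1, 1), -1.5707963267948966, array([-0.434,  0.033, -0.075, -3.191,  0.165]), np.float64(3.009934708738412), np.float64(0.08013163337981721))
(np.float64(0.040782483505137086), (-1, 1, -1, 1), 1.5707963267948966, array([ 0.565, -0.094, -0.191,  0.74 ,  0.024]), np.float64(0.4431423600169963), np.float64(0.16912832037719172))
```

```bash
cat > fitp.py <<'E'
from kin import *
D=[json.loads(l) for l in open("log.jsonl")]
def rots(q):
    f=[rz(-q[0]),ry(q[1]),rz(-q[2]),ry(q[3]),rz(-q[4]),ry(q[5]),rz(-q[6])]
    M=np.eye(4);o=[]
    for a in f: M=M@a;o.append(M[:3,:3].copy())
    return o
def basis(q):
    # base z; after j2 (z) ; after j3 (x,y); lumps
    o=rots(q); c=[np.array([0,0,1.]),o[0][:,1]]     # h, lateral y
    c+=[o[2][:,0],o[2][:,1],o[2][:,2]]  # upper arm (j3 frame)
    c+=[o[3][:,0],o[3][:,2]]; c+=[o[4][:,0],o[4][:,1]]    # forearm
    c+=[o[5][:,0],o[5][:,2]]; # wrist (j6 frame), z incl. tool
    return np.array(c).T
A=np.vstack([basis(d["joint_pos"]) for d in D]); b=np.hstack([d["position"] for d in D])
for pr in ([360,0,0,0,400,0,400,0,0,0,300],[365,0,0,0,395,0,385,0,0,0,300]):
    pr=np.array(pr,float);lam=1e-4
    x=pr+np.linalg.solve(A.T@A+lam*np.eye(A.shape[1]),A.T@(b-A@pr)); print(x.round(2), "res",abs(b-A@x).max().round(3))
print(np.linalg.svd(A)[1].round(3),len(D))
np.save("kp.npy",x)
E
python3 fitp.py
```

```text
[328.92   1.22   6.1  -18.74 552.26 -10.33 383.15  14.45 -10.63  -0.89
 329.51] res 0.149
[329.61   0.84   5.8  -19.13 552.17 -10.25 383.01  14.59  -9.86  -1.4
 330.21] res 0.153
[4.864 4.057 3.78  0.523 0.423 0.238 0.221 0.156 0.055 0.019 0.007] 5
```

Run:
```python
from h import *
o=st(); B,_=frames()
R2=np.stack([B[:,1],B[:,0],-B[:,2]],1)
print(rows(o["position"],o["tool_rot"],bp(22,-67,25),R2,vmax=25))
```

```text
t 2.8 pos [697.2 -69.7 174. ] F [-0.5  0.7 -0.8] gap 0.001
[[0.059, 0.959, -0.277], [0.998, -0.054, 0.027], [0.01, -0.278, -0.96]]
[[-10.0, 8.0, 21.0, 0.0, 0.0, 0.02], [-10.0, 7.0, 21.0, 0.01, 0.01, 0.03], [-11.0, 9.0, 21.0, 0.0, -0.0, 0.02]]
(array([ 699.91884935, -100.5461751 ,  106.55008876]), array([[ 1.28977128e-01,  9.49561578e-01, -2.85828114e-01],
       [ 9.91647536e-01, -1.23429629e-01,  3.74204536e-02],
       [ 2.53366932e-04, -2.88267127e-01, -9.57549998e-01]]))
```

Emit:
{"fn": "send_rows", "kwargs": {"series": [[-10, 8, 21, 0, 0, 0.02], [-10, 7, 21, 0.01, 0.01, 0.03], [-11, 9, 21, 0, 0, 0.02], [0, 0, 0, 0, 0, 0], [0, 0, 0, 0, 0, 0]]}}

```text
time_s: 3.3
position: [700.0, -98.1, 107.7]
tool_rot: [[0.126, 0.95, -0.285], [0.992, -0.12, 0.038], [0.001, -0.288, -0.958]]
contact_force: [0.8, 0.3, -0.5]
finger_gap: -0.0
```

```bash
python3 - <<'E'
from h import *
o=log();B,c=frames(); print("board",(B.T@(o["position"]-c)).round(2)); print((B.T@o["tool_rot"]).round(3))
p,d=read_camera("side"); cv2.imwrite("pics/s1.png",cv2.resize(p[120:300,220:400],None,fx=3,fy=3))
E
python3 fitp.py
```

```text
t 3.3 pos [700.  -98.1 107.7] F [ 0.8  0.3 -0.5] gap -0.0
[[0.126, 0.95, -0.285], [0.992, -0.12, 0.038], [0.001, -0.288, -0.958]]
q [-0.054, 1.045, 0.387, 1.08, -0.32, 1.369, 0.187]
board [ 21.94 -64.99  26.05]
[[-0.002  1.     0.005]
 [ 1.     0.002  0.001]
 [ 0.001  0.005 -1.   ]]
[ 3.3219e+02 -6.4600e+00  2.2400e+00 -1.6760e+01  5.5706e+02 -3.1900e+00
  3.8252e+02  4.3700e+00 -4.8300e+00  1.1000e-01  3.4172e+02] res 0.142
[ 3.3256e+02 -6.7000e+00  2.1000e+00 -1.6880e+01  5.5705e+02 -3.1300e+00
  3.8247e+02  4.3900e+00 -4.4600e+00 -9.0000e-02  3.4213e+02] res 0.138
[5.324 4.446 4.128 0.641 0.528 0.293 0.221 0.157 0.068 0.037 0.014] 6
```

View pics/s1.png

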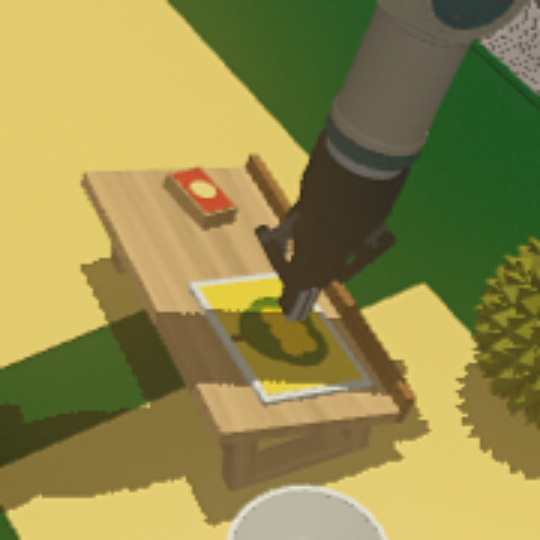

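Emit:
{"fn": "send_rows", "kwargs": {"series": [[-1, 0, 5, 0, 0, 0], [-1, 0, 5, 0, 0, 0], [0, 0, 4, 0, 0, 0], [0, 0, 1, 0, 0, 0], [0, 0, 0, 0, 0, 0]]}}

```text
time_s: 3.85
position: [695.5, -100.3, 93.2]
tool_rot: [[0.127, 0.95, -0.285], [0.992, -0.121, 0.037], [0.001, -0.288, -0.958]]
contact_force: [-0.4, -0.2, -0.1]
finger_gap: 0.002
```

Emit:
{"fn": "send_rows", "kwargs": {"series": [[0, 0, 1, 0, 0, 0], [0, 0, 1, 0, 0, 0], [0, 0, 0, 0, 0, 0]]}}

```text
time_s: 4.15
position: [695.1, -100.3, 91.4]
tool_rot: [[0.127, 0.95, -0.285], [0.992, -0.121, 0.037], [0.001, -0.287, -0.958]]
contact_force: [0.5, 0.5, -0.3]
finger_gap: 0.001
```

Emit:
{"fn": "send_rows", "kwargs": {"series": [[0, 0, 1, 0, 0, 0], [0, 0, 1, 0, 0, 0], [0, 0, 0, 0, 0, 0]]}}

```text
time_s: 4.45
position: [694.5, -100.3, 89.4]
tool_rot: [[0.127, 0.95, -0.285], [0.992, -0.121, 0.037], [0.001, -0.287, -0.958]]
contact_force: [0.0, -0.9, 0.3]
finger_gap: -0.001
```

Emit:
{"fn": "send_rows", "kwargs": {"series": [[0, 0, 1, 0, 0, 0], [0, 0, 0, 0, 0, 0]]}}

```text
time_s: 4.65
position: [694.2, -100.2, 88.4]
tool_rot: [[0.127, 0.95, -0.285], [0.992, -0.121, 0.037], [0.001, -0.287, -0.958]]
contact_force: [-0.3, -0.3, 0.5]
finger_gap: -0.003
```

Emit:
{"fn": "send_rows", "kwargs": {"series": [[0, 0, 0.5, 0, 0, 0], [0, 0, 0, 0, 0, 0]]}}

```text
time_s: 4.85
position: [694.2, -100.2, 88.1]
tool_rot: [[0.127, 0.95, -0.285], [0.992, -0.121, 0.037], [0.001, -0.287, -0.958]]
contact_force: [0.0, 0.5, 0.8]
finger_gap: -0.002
```

Emit:
{"fn": "send_rows", "kwargs": {"series": [[0, 0, 0.5, 0, 0, 0], [0, 0, 0, 0, 0, 0]]}}

```text
time_s: 5.05
position: [694.2, -100.3, 88.1]
tool_rot: [[0.127, 0.95, -0.284], [0.992, -0.121, 0.037], [0.001, -0.287, -0.958]]
contact_force: [-1.3, 1.7, 2.7]
finger_gap: 0.001
```

Emit:
{"fn": "send_rows", "kwargs": {"series": [[0, 0, 0.7, 0, 0, 0], [0, 0, 0, 0, 0, 0]]}}

```text
time_s: 5.25
position: [694.2, -100.3, 88.1]
tool_rot: [[0.127, 0.95, -0.284], [0.992, -0.121, 0.037], [0.001, -0.286, -0.958]]
contact_force: [-0.9, 0.0, 5.5]
finger_gap: -0.003
```

Emit:
{"fn": "send_rows", "kwargs": {"series": [[0, 0, 0.3, 0, 0, 0], [0, 0, 0, 0, 0, 0], [0, 0, 0, 0, 0, 0]]}}

```text
time_s: 5.55
position: [694.2, -100.3, 88.1]
tool_rot: [[0.127, 0.951, -0.284], [0.992, -0.121, 0.037], [0.001, -0.286, -0.958]]
contact_force: [-0.6, 0.7, 7.1]
finger_gap: 0.001
```

Emit:
{"fn": "send_rows", "kwargs": {"series": [[0, -1, 0, 0, 0, 0], [0, -1, 0, 0, 0, 0], [0, -1, 0, 0, 0, 0], [0, -1, 0, 0, 0, 0], [0, -1, 0, 0, 0, 0]]}}

```text
time_s: 6.05
position: [691.3, -99.9, 89.0]
tool_rot: [[0.126, 0.952, -0.279], [0.992, -0.121, 0.036], [0.0, -0.282, -0.96]]
contact_force: [5.4, -1.1, 4.7]
finger_gap: 0.001
```

Emit:
{"fn": "send_rows", "kwargs": {"series": [[0, -2, 0, 0, 0, 0], [0, -2, 0, 0, 0, 0], [0, -2, 0, 0, 0, 0]]}}

```text
time_s: 6.35
position: [685.6, -99.2, 90.7]
tool_rot: [[0.126, 0.952, -0.279], [0.992, -0.121, 0.036], [0.0, -0.281, -0.96]]
contact_force: [6.1, -0.4, 4.1]
finger_gap: -0.002
```

Run:
```python
from h import *
o=log();B,c=frames(); print("board",(B.T@(o["position"]-c)).round(2),"Fb",(B.T@o["contact_force"]).round(1))
p,d=read_camera("top"); cv2.imwrite("pics/t2.png",cv2.resize(p[140:250,210:360],None,fx=5,fy=5))
```

```text
t 6.35 pos [685.6 -99.2  90.7] F [ 6.1 -0.4  4.1] gap -0.002
[[0.126, 0.952, -0.279], [0.992, -0.121, 0.036], [0.0, -0.281, -0.96]]
q [-0.06, 1.035, 0.385, 1.157, -0.323, 1.298, 0.202]
board [ 13.38 -67.93   5.66] Fb [4.6 0.4 5.7]
```

View pics/t2.png

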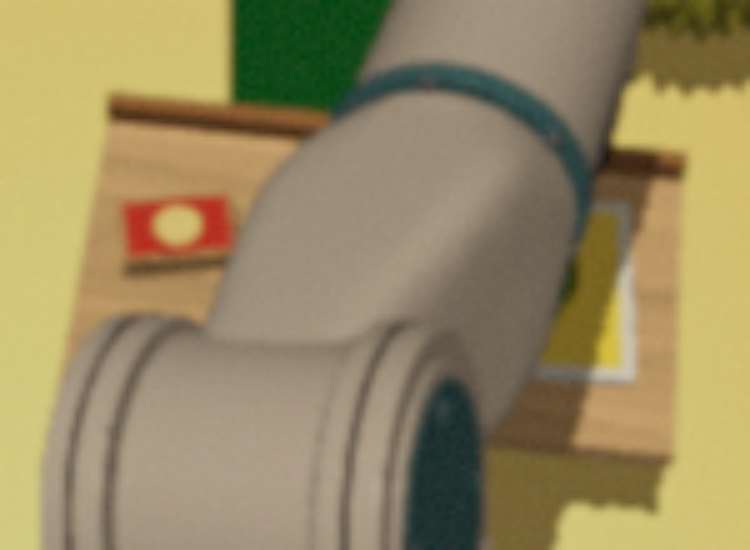

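Emit:
{"fn": "send_rows", "kwargs": {"series": [[0, -2, 0.2, 0, 0, 0], [0, -2, 0.1, 0, 0, 0], [0, -2, 0, 0, 0, 0], [0, -2, 0, 0, 0, 0], [0, -2, 0, 0, 0, 0]]}}

```text
time_s: 6.9
position: [676.5, -98.1, 93.5]
tool_rot: [[0.126, 0.952, -0.278], [0.992, -0.121, 0.036], [0.0, -0.28, -0.96]]
contact_force: [6.2, -1.6, 4.9]
finger_gap: 0.002
```

```bash
cat > bs.py <<'E'
from h import *
o=log();B,c=frames(); print("board",(B.T@(o["position"]-c)).round(2),"Fb",(B.T@o["contact_force"]).round(1))
E
python3 bs.py
python3 - <<'E'
from h import *
p,d=read_camera("side"); cv2.imwrite("pics/s2.png",cv2.resize(p[150:290,230:370],None,fx=4,fy=4))
E
```

```text
t 6.9 pos [676.5 -98.1  93.5] F [ 6.2 -1.6  4.9] gap 0.002
[[0.126, 0.952, -0.278], [0.992, -0.121, 0.036], [0.0, -0.28, -0.96]]
q [-0.065, 1.017, 0.386, 1.194, -0.321, 1.279, 0.208]
board [  3.79 -67.96   5.65] Fb [ 4.6 -0.8  6.5]
```

View pics/s2.png

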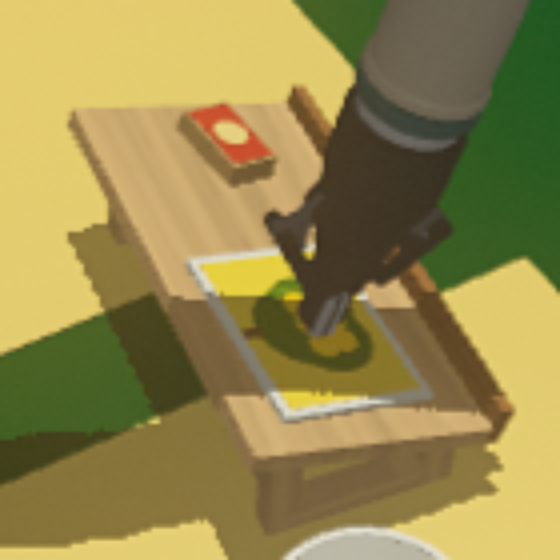

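Emit:
{"fn": "send_rows", "kwargs": {"series": [[0, -3, 0, 0, 0, 0], [0, -3, 0, 0, 0, 0], [0, -3, 0, 0, 0, 0], [0, -3, 0, 0, 0, 0], [0, -3, 0, 0, 0, 0]]}}

```text
time_s: 7.45
position: [662.4, -96.3, 97.8]
tool_rot: [[0.126, 0.952, -0.278], [0.992, -0.121, 0.036], [0.0, -0.28, -0.96]]
contact_force: [8.0, -0.8, 5.8]
finger_gap: 0.002
```

```bash
python3 bs.py
```

```text
t 7.45 pos [662.4 -96.3  97.8] F [ 8.  -0.8  5.8] gap 0.002
[[0.126, 0.952, -0.278], [0.992, -0.121, 0.036], [0.0, -0.28, -0.96]]
q [-0.073, 0.991, 0.387, 1.247, -0.319, 1.253, 0.215]
board [-11.15 -68.     5.63] Fb [6.  0.3 7.9]
```

Emit:
{"fn": "send_rows", "kwargs": {"series": [[0, -3, 0, 0, 0, 0], [0, -3, 0, 0, 0, 0], [0, -3, 0, 0, 0, 0], [0, -3, 0, 0, 0, 0]]}}

```text
time_s: 7.85
position: [651.1, -94.8, 101.3]
tool_rot: [[0.126, 0.952, -0.278], [0.992, -0.121, 0.035], [0.0, -0.28, -0.96]]
contact_force: [6.8, -0.7, 5.5]
finger_gap: -0.002
```

```bash
python3 bs.py
```

```text
t 7.85 pos [651.1 -94.8 101.3] F [ 6.8 -0.7  5.5] gap -0.002
[[0.126, 0.952, -0.278], [0.992, -0.121, 0.035], [0.0, -0.28, -0.96]]
q [-0.079, 0.97, 0.388, 1.288, -0.317, 1.233, 0.221]
board [-23.   -67.99   5.65] Fb [4.9 0.1 7.3]
```

Emit:
{"fn": "send_rows", "kwargs": {"series": [[0, -3, -0.1, 0, 0, 0], [0, -3, 0, 0, 0, 0], [0, -3, 0, 0, 0, 0], [0, -3, 0, 0, 0, 0], [0, -3, 0, 0, 0, 0]]}}

```text
time_s: 8.35
position: [636.9, -93.0, 105.7]
tool_rot: [[0.126, 0.952, -0.278], [0.992, -0.121, 0.035], [0.0, -0.28, -0.96]]
contact_force: [6.6, -1.3, 5.9]
finger_gap: 0.001
```

```bash
python3 bs.py
python3 - <<'E'
from h import *
p,d=read_camera("side"); cv2.imwrite("pics/s3.png",cv2.resize(p[150:290,230:370],None,fx=4,fy=4));cv2.imwrite("pics/s3f.png",p)
B,c=frames()
m=finder.cut_out("side","plate"); print([round(x["conf"],2) for x in m])
m=big(np.array(m[0]["pixels"])); np.save("m3.npy",m)
b=(ray("side",np.argwhere(m)[:,::-1],bp(0,0,5),B[:,2])-c)@B
ctr=np.median(b,0)
for y in range(-135,10,10):
    k=abs(b[:,1]-y)<5
    if k.any(): print(y,b[k][:,0].min().round(1),b[k][:,0].max().round(1))
E
```

```text
t 8.35 pos [636.9 -93.  105.7] F [ 6.6 -1.3  5.9] gap 0.001
[[0.126, 0.952, -0.278], [0.992, -0.121, 0.035], [0.0, -0.28, -0.96]]
q [-0.086, 0.945, 0.39, 1.338, -0.315, 1.21, 0.227]
board [-37.95 -68.05   5.61] Fb [ 4.7 -0.5  7.6]
[0.71, 0.22]
-135 -94.7 11.7
-125 -95.8 13.8
-115 -96.9 13.2
-105 -97.9 13.7
-95 -99.1 13.1
-85 -100.2 12.4
-75 -100.1 11.8
-65 -100.0 11.2
-55 -99.8 10.0
-45 -101.1 6.5
-35 -102.1 -36.6
-25 -102.1 -36.2
-15 -103.3 -37.1
-5 -100.5 -36.8
5 -63.2 -60.5
```

View pics/s3.png

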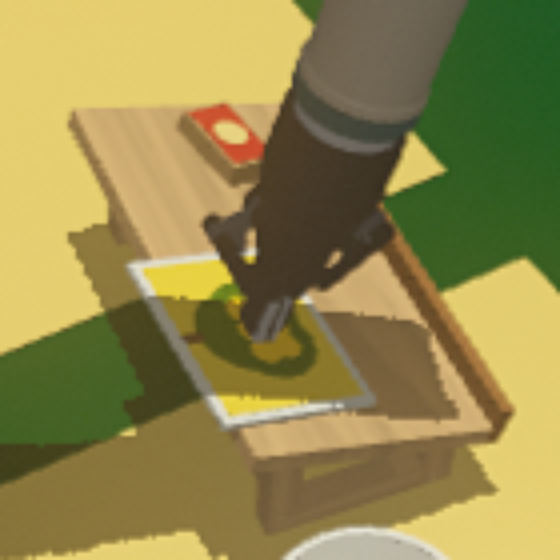

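Emit:
{"fn": "send_rows", "kwargs": {"series": [[0, -3, 0, 0, 0, 0], [0, -3, 0, 0, 0, 0], [0, -3, 0, 0, 0, 0], [0, -2, 0, 0, 0, 0], [0, 0, 0, 0, 0, 0]]}}

```text
time_s: 8.95
position: [626.2, -91.7, 109.0]
tool_rot: [[0.126, 0.952, -0.278], [0.992, -0.121, 0.036], [0.0, -0.28, -0.96]]
contact_force: [6.4, -0.2, 6.1]
finger_gap: -0.004
```

```bash
python3 bs.py
```

```text
t 8.95 pos [626.2 -91.7 109. ] F [ 6.4 -0.2  6.1] gap -0.004
[[0.126, 0.952, -0.278], [0.992, -0.121, 0.036], [0.0, -0.28, -0.96]]
q [-0.091, 0.927, 0.391, 1.374, -0.313, 1.194, 0.232]
board [-49.26 -68.07   5.62] Fb [4.3 0.6 7.7]
```

Emit:
{"fn": "send_rows", "kwargs": {"series": [[0, 1, -1, 0, 0, 0], [0, 0, -1, 0, 0, 0], [0, 0, -2, 0, 0, 0], [0, 0, -10, 0, 0, 0], [0, 0, -20, 0, 0, 0]]}}

```text
time_s: 9.45
position: [631.8, -92.0, 138.9]
tool_rot: [[0.127, 0.948, -0.291], [0.992, -0.122, 0.038], [0.001, -0.293, -0.956]]
contact_force: [-0.5, -0.4, -0.4]
finger_gap: 0.001
```

```bash
python3 bs.py; python3 fitp.py
```

```text
t 9.45 pos [631.8 -92.  138.9] F [-0.5 -0.4 -0.4] gap 0.001
[[0.127, 0.948, -0.291], [0.992, -0.122, 0.038], [0.001, -0.293, -0.956]]
q [-0.09, 0.909, 0.399, 1.322, -0.301, 1.274, 0.219]
board [-52.65 -67.68  35.9 ] Fb [-0.3 -0.5 -0.5]
[ 3.3539e+02 -1.0770e+01  3.3000e-01 -1.6200e+01  5.5866e+02 -5.2000e-01
  3.8220e+02  7.0000e-01 -1.0700e+00 -5.0000e-02  3.4833e+02] res 0.058
[ 3.3554e+02 -1.0850e+01  2.9000e-01 -1.6240e+01  5.5864e+02 -5.3000e-01
  3.8218e+02  7.5000e-01 -9.5000e-01 -1.2000e-01  3.4847e+02] res 0.056
[7.839 6.624 6.038 0.743 0.62  0.396 0.263 0.17  0.107 0.069 0.031] 13
```

Run:
```python
from kin import *
import fitp
A,b=fitp.A,fitp.b
# cols:0 h,1 y1,2 x3,3 y3,4 L1,5 x4,6 L2,7 x5,8 y5,9 x6,10 L3
for cols in ([0,4,6,10],[0,1,3,4,6,10],[0,1,3,4,6,8,10],[0,1,2,3,4,5,6,10],[0,1,3,4,6,8,9,10]):
    x,r,_,sv=np.linalg.lstsq(A[:,cols],b,rcond=None); e=b-A[:,cols]@x
    print(cols,x.round(2),abs(e).max().round(3),e.std().round(4))
```

```text
[ 3.3539e+02 -1.0770e+01  3.3000e-01 -1.6200e+01  5.5866e+02 -5.2000e-01
  3.8220e+02  7.0000e-01 -1.0700e+00 -5.0000e-02  3.4833e+02] res 0.058
[ 3.3554e+02 -1.0850e+01  2.9000e-01 -1.6240e+01  5.5864e+02 -5.3000e-01
  3.8218e+02  7.5000e-01 -9.5000e-01 -1.2000e-01  3.4847e+02] res 0.056
[7.839 6.624 6.038 0.743 0.62  0.396 0.263 0.17  0.107 0.069 0.031] 13
[0, 4, 6, 10] [316.81 480.37 427.61 247.45] 27.32 8.4664
[0, 1, 3, 4, 6, 10] [336.51 -11.76 -16.3  559.11 382.1  350.25] 0.022 0.0077
[0, 1, 3, 4, 6, 8, 10] [ 3.3620e+02 -1.1500e+01 -1.6200e+01  5.5910e+02  3.8214e+02 -3.5000e-01
  3.4989e+02] 0.0 0.0
[0, 1, 2, 3, 4, 5, 6, 10] [ 3.3666e+02 -1.1830e+01 -6.0000e-02 -1.6230e+01  5.5914e+02  3.0000e-02
  3.8217e+02  3.5039e+02] 0.012 0.0051
[0, 1, 3, 4, 6, 8, 9, 10] [ 3.3620e+02 -1.1500e+01 -1.6200e+01  5.5910e+02  3.8214e+02 -3.5000e-01
  0.0000e+00  3.4989e+02] 0.0 0.0
```

```bash
cat > ik.py <<'E'
from h import *
from kin import rz,ry,T
from scipy.optimize import least_squares
h_,y1,y3,L1,L2,y5,L3=336.2,-11.5,-16.2,559.1,382.14,-0.35,349.89
LO=np.array([-3.06,-.37,-1.25,.18,-1.1,.23,-2.94]);HI=np.array([3.06,2.12,1.32,2.47,4.24,1.98,2.94])
def fk(q):
    M=T(t=(0,0,h_))@rz(-q[0])@T(t=(0,y1,0))@ry(q[1])@rz(-q[2])@T(t=(0,y3,L1))@ry(q[3])@T(t=(0,0,L2))@rz(-q[4])@T(t=(0,y5,0))@ry(q[5])@T(t=(0,0,L3))@rz(-q[6]+np.pi/2)
    return M[:3,3],M[:3,:3]
def err(q,p,R):
    P,Q=fk(q); return np.r_[(P-p)/300,Ro.from_matrix(Q.T@R).as_rotvec()]
def solve(p,R,q0,reg=1e-3,mid=None):
    q0=np.clip(q0,LO+.02,HI-.02); ref=q0 if mid is None else mid
    r=least_squares(lambda q:np.r_[err(q,p,R),reg*(q-ref)],q0,bounds=(LO+.01,HI-.01),max_nfev=60)
    return r.x,np.abs(err(r.x,p,R)).max()
def toolpose(pp,PR,phi,s,xt,yt):
    "plate pose -> tcp pose. xt: from plate centre along plate x; "
    c,sn=np.cos(phi),np.sin(phi)
    z=np.array([c,sn,0]);y=np.array([0,0,float(s)]);x=np.cross(y,z)
    return pp+PR@np.array([xt,yt,2.5]),PR@np.stack([x,y,z],1)
def plate_on_board(cx=-55,cy=-68,th=.06):
    B,_=frames(); return bp(cx,cy,0),B@Ro.from_rotvec([0,0,th]).as_matrix()
def plate_in_clip(lift=0,cx=473.5,cy=311.5,az=np.radians(-6.9)):
    X=np.array([np.cos(az),np.sin(az),0]);Y=np.array([-np.sin(az),np.cos(az),0])
    PR=np.stack([[0,0,-1],Y,X],1); return np.array([cx,cy,14+55+lift])-2.5*X,PR
E
python3 - <<'E'
from ik import *
d=json.loads(open("log.jsonl").readlines()[-1]); print(err(np.array(d["joint_pos"]),np.array(d["position"]),np.array(d["tool_rot"])).round(5))
rng=np.random.default_rng(0)
for phd in range(-75,76,15):
  for s in (1,-1):
    sol=[]
    for nm,(pp,PR) in (("grasp",plate_on_board()),("pre",plate_in_clip(60)),("ins",plate_in_clip())):
        ph=np.radians(phd); p,R=toolpose(pp,PR,ph,s,-55+20,0); bestm=-9;bq=None
        for k in range(25):
            q,e=solve(p,R,rng.uniform(LO,HI),reg=1e-4)
            if e<1e-3:
                m=min((q-LO).min(),(HI-q).min())
                if m>bestm: bestm,bq=m,q
        sol.append((nm,round(bestm,2),None if bq is None else bq.round(2).tolist()))
    print(phd,s,sol)
E
```

```text
[ 1.e-05 -0.e+00  0.e+00  0.e+00 -0.e+00  0.e+00]
-75 1 [('grasp', np.float64(0.57), [-0.95, 1.42, 0.75, 1.79, 0.74, 0.9, -2.34]), ('pre', np.float64(0.1), [-1.26, 1.45, 0.97, 1.02, -0.02, 1.88, -0.57]), ('ins', np.float64(0.11), [-1.25, 1.54, 0.98, 0.98, -0.09, 1.87, -0.6])]
-75 -1 [('grasp', np.float64(0.69), [-0.69, 1.25, 0.3, 1.78, 1.09, 1.27, 0.52]), ('pre', np.float64(0.08), [-1.19, 1.38, 0.73, 1.02, 0.14, 1.9, 2.42]), ('ins', np.float64(0.11), [-1.19, 1.47, 0.74, 0.98, 0.08, 1.87, 2.39])]
-60 1 [('grasp', np.float64(0.26), [-1.08, 1.46, 0.88, 2.04, 1.06, 0.51, -2.68]), ('pre', np.float64(0.29), [-1.23, 1.25, 0.8, 1.16, -0.02, 1.69, -0.69]), ('ins', np.float64(0.33), [-1.15, 1.27, 0.58, 1.15, 0.09, 1.65, -0.85])]
-60 -1 [('grasp', np.float64(0.44), [-0.44, 1.17, -0.13, 2.03, 1.52, 1.53, 0.19]), ('pre', np.float64(0.27), [-1.14, 1.18, 0.55, 1.16, 0.15, 1.71, 2.3]), ('ins', np.float64(0.3), [-1.07, 1.22, 0.37, 1.15, 0.24, 1.68, 2.16])]
-45 1 [('grasp', np.float64(0.06), [-0.88, 1.27, 0.53, 2.28, 1.86, 0.9, 2.88]), ('pre', np.float64(0.5), [-1.15, 1.04, 0.6, 1.32, 0.02, 1.48, -0.7
[... 2247 characters left out ...]

45 -1 [('grasp', -9, None), ('pre', -9, None), ('ins', np.float64(0.02), [0.51, 1.19, -1.23, 2.2, 1.75, 0.32, 1.17])]
60 1 [('grasp', np.float64(0.29), [1.3, 1.46, -0.96, 1.85, -0.69, 0.64, 2.23]), ('pre', -9, None), ('ins', np.float64(0.01), [0.51, 1.19, -0.93, 2.22, 4.18, 0.24, 2.06])]
60 -1 [('grasp', np.float64(0.28), [1.3, 1.47, -0.97, 1.85, -0.68, 0.63, -0.92]), ('pre', -9, None), ('ins', np.float64(0.01), [0.49, 1.17, -0.9, 2.22, 4.23, 0.27, -1.13])]
75 1 [('grasp', np.float64(0.46), [1.12, 1.42, -0.79, 1.6, -0.64, 1.08, 2.16]), ('pre', -9, None), ('ins', -9, None)]
75 -1 [('grasp', np.float64(0.45), [1.12, 1.42, -0.77, 1.6, -0.65, 1.08, -0.97]), ('pre', -9, None), ('ins', -9, None)]
```

```bash
cat > meas.py <<'E'
from h import *
import sys
B,c=frames()
def fitplate(n,save=None):
    p,d=read_camera(n)
    if save: cv2.imwrite(f"pics/{save}.png",p)
    L=finder.cut_out(n,"plate"); print(n,[round(x["conf"],2) for x in L])
    m=big(np.array(L[0]["pixels"]))
    b=(ray(n,np.argwhere(m)[:,::-1],bp(0,0,5),B[:,2])-c)@B
    ys=np.arange(-145,15,8)
    for y in ys:
        k=abs(b[:,1]-y)<4
        if k.any(): print((int(y),b[k][:,0].min().round(1),b[k][:,0].max().round(1)),end=" ")
    print("\n y range",[(x,b[abs(b[:,0]-x)<4][:,1].min().round(1),b[abs(b[:,0]-x)<4][:,1].max().round(1)) for x in range(-100,0,16) if (abs(b[:,0]-x)<4).any()])
    return p
if __name__=="__main__":
    t=sys.argv[1]
    a=fitplate("side");b=fitplate("top")
    cv2.imwrite(f"pics/{t}.png",np.hstack([cv2.resize(a[160:260,240:340],None,fx=4,fy=4),cv2.resize(b[160:260,250:350],None,fx=4,fy=4)]))
E
python3 meas.py m4
```

```text
side [0.94]
(-145, np.float64(-104.8), np.float64(-19.0)) (-137, np.float64(-108.6), np.float64(-0.8)) (-129, np.float64(-109.7), np.float64(0.7)) (-121, np.float64(-109.7), np.float64(1.2)) (-113, np.float64(-110.9), np.float64(0.5)) (-105, np.float64(-110.8), np.float64(1.0)) (-97, np.float64(-110.7), np.float64(1.5)) (-89, np.float64(-110.6), np.float64(0.8)) (-81, np.float64(-110.6), np.float64(1.2)) (-73, np.float64(-111.8), np.float64(0.5)) (-65, np.float64(-111.7), np.float64(-0.6)) (-57, np.float64(-111.6), np.float64(0.3)) (-49, np.float64(-114.2), np.float64(-0.9)) (-41, np.float64(-115.4), np.float64(-0.4)) (-33, np.float64(-115.4), np.float64(-35.3)) (-25, np.float64(-118.0), np.float64(-31.8)) (-17, np.float64(-118.0), np.float64(-28.7)) (-9, np.float64(-115.3), np.float64(-25.5)) (-1, np.float64(-112.5), np.float64(-23.8)) (7, np.float64(-34.8), np.float64(-29.2)) 
 y range [(-100, np.float64(-143.4), np.float64(0.2)), (-84, np.float64(-141.8), np.float64(-1.3)), (-68, np.float64(-138.1), np.float64(1.0)), (-52, np.float64(-140.2), np.float64(2.9)), (-36, np.float64(-142.3), np.float64(5.3)), (-20, np.float64(-141.0), np.float64(-3.2)), (-4, np.float64(-136.2), np.float64(-38.2))]
top []Traceback (most recent call last):
  File "meas.py", line 18, in <module>
    a=fitplate("side");b=fitplate("top")
                         ~~~~~~~~^^^^^^^
  File "meas.py", line 8, in fitplate
    m=big(np.array(L[0]["pixels"]))
                   ~^^^
IndexError: list index out of range
```

```bash
cat > plan.py <<'E'
from ik import *
PH=np.radians(-52)
PB=plate_on_board(-55,-69,.05); PB=(PB[0]+0.6*frames()[0][:,2],PB[1])
def grasp(back=0,up=0,ph=PH,xt=-39.5,yt=-8):
    p,R=toolpose(*PB,ph,-1,xt,yt); return p-back*R[:,2]+up*PB[1][:,2],R
def track(q,wps,n=12,verbose=True):
    p0,R0=fk(q)
    for k,(p,R) in enumerate(wps):
        rv=Ro.from_matrix(R0.T@R).as_rotvec(); em=0;vm=0
        for i in range(1,n+1):
            q2,e=solve(p0+(p-p0)*i/n,R0@Ro.from_rotvec(rv*i/n).as_matrix(),q,reg=1e-3); em=max(em,e);vm=max(vm,abs(q2-q).max());q=q2
        m=np.minimum(q-LO,HI-q)
        print(k,p.round(0),"rot",np.linalg.norm(rv).round(2),"q",q.round(2).tolist(),"err",em.round(4),"dq",vm.round(2),"minmargin",m.min().round(2),int(m.argmin())+1)
        p0,R0=p,R
    return q
E
python3 - <<'E'
from plan import *
q=np.array(readout.get_obs()["joint_pos"]); p0,R0=fk(q)
g,Rg=grasp()
for ph in (-48,-52,-56,-60):
    print("phi",ph);PHr=np.radians(ph)
    g,Rg=grasp(ph=PHr)
    pre,_=grasp(back=75,ph=PHr)
    up=p0+[0,0,70]; hi=pre+[0,0,70]
    q1=track(q,[(up,R0),(hi,Rg),(pre,Rg),(g,Rg)])
    wp=[]
    # lift along normal, then to clip
    l1=grasp(up=40,ph=PHr); wp.append(l1)
    ci=[toolpose(*plate_in_clip(l),PHr,-1,-39.5,-8) for l in (120,60,0)]
    mid=((l1[0]+ci[0][0])/2+[0,0,60], l1[1]@Ro.from_rotvec(Ro.from_matrix(l1[1].T@ci[0][1]).as_rotvec()/2).as_matrix())
    track(q1,wp+[mid]+ci)
E
```

```text
phi -48
0 [634. -93. 210.] rot 0.0 q [-0.09, 0.84, 0.42, 1.26, -0.28, 1.4, 0.2] err 0.0 dq 0.01 minmargin 0.58 6
1 [538. -38. 205.] rot 2.59 q [-1.0, 1.04, 0.46, 2.31, 1.55, 0.96, 0.07] err 0.0 dq 0.26 minmargin 0.16 4
2 [538. -38. 135.] rot 0.0 q [-0.97, 1.2, 0.42, 2.27, 1.56, 0.95, -0.07] err 0.0 dq 0.01 minmargin 0.2 4
3 [582. -97. 120.] rot 0.0 q [-0.83, 1.25, 0.46, 2.24, 1.75, 0.95, -0.15] err 0.0 dq 0.02 minmargin 0.23 4
0 [593. -98. 158.] rot 0.0 q [-0.83, 1.16, 0.5, 2.25, 1.76, 0.93, -0.07] err 0.0 dq 0.01 minmargin 0.22 4
1 [533. 103. 253.] rot 0.64 q [-0.92, 0.7, 0.22, 1.89, 0.87, 1.16, 1.41] err 0.0 dq 0.14 minmargin 0.58 4
2 [473. 304. 228.] rot 0.64 q [-0.86, 0.91, -0.03, 1.27, 0.43, 1.71, 2.02] err 0.0 dq 0.07 minmargin 0.27 6
3 [473. 304. 168.] rot 0.0 q [-0.86, 0.97, -0.03, 1.3, 0.43, 1.62, 1.98] err 0.0 dq 0.01 minmargin 0.36 6
4 [473. 304. 108.] rot 0.0 q [-0.86, 1.05, -0.03, 1.31, 0.44, 1.54, 1.94] err 0.0 dq 0.01 minmargin 0.44 6
phi -52
0 [634. -93. 210.] rot 0.0 q [-0.09, 0.84, 0.42, 1.26, -0.28, 1.4, 0.2] err 0.0 dq 0.01 minmargin 0.58 6
1 [542. -35. 204.] rot 
[... 2046 characters left out ...]
2, 0.39, 2.04, 1.2, 1.04, 0.32] err 0.0 dq 0.01 minmargin 0.43 4
3 [582. -97. 120.] rot 0.0 q [-0.83, 1.25, 0.46, 2.05, 1.36, 0.96, 0.23] err 0.0 dq 0.01 minmargin 0.42 4
0 [593. -98. 158.] rot 0.0 q [-0.82, 1.18, 0.48, 2.05, 1.36, 0.97, 0.3] err 0.0 dq 0.01 minmargin 0.42 4
1 [533. 103. 253.] rot 0.64 q [-0.89, 0.83, 0.18, 1.75, 0.82, 1.39, 1.42] err 0.0 dq 0.11 minmargin 0.59 6
2 [473. 304. 228.] rot 0.64 q [-0.89, 1.03, -0.04, 1.16, 0.51, 1.9, 2.01] err 0.0 dq 0.06 minmargin 0.08 6
3 [473. 304. 168.] rot 0.0 q [-0.89, 1.1, -0.04, 1.17, 0.5, 1.83, 1.97] err 0.0 dq 0.01 minmargin 0.15 6
4 [473. 304. 108.] rot 0.0 q [-0.89, 1.18, -0.04, 1.17, 0.5, 1.77, 1.93] err 0.0 dq 0.01 minmargin 0.21 6
```

Run:
```python
from plan import *
o=readout.get_obs();p0=np.array(o["position"]);R0=np.array(o["tool_rot"])
g,Rg=grasp(); pre,_=grasp(back=75); hi=pre+[0,0,85]
print(R0.round(2).tolist(),Rg.round(2).tolist(),pre.round(1),g.round(1))
rv=Ro.from_matrix(R0.T@Rg).as_rotvec();print(rv)
for i in range(0,9):
    R=R0@Ro.from_rotvec(rv*i/8).as_matrix(); p=p0+[0,0,70];p=p+(hi-p)*i/8; print(p.round(0),R[:,2].round(2),"wrist",(p-350*R[:,2]).round(0))
print("A");p,R=rows(p0,R0,p0+[0,0,70],R0)
print("B");p,R=rows(p,R,hi,Rg,wmax=.12)
print(p,(Ro.from_matrix(R.T@Rg)).as_rotvec())
```

```text
[[0.13, 0.95, -0.29], [0.99, -0.12, 0.04], [0.0, -0.29, -0.96]] [[-0.8, -0.29, 0.52], [-0.56, 0.04, -0.83], [0.22, -0.96, -0.19]] [542.3 -34.6 134. ] [581.6 -96.9 119.7]
[ 0.78625922 -1.70792671 -1.7163002 ]
[634. -93. 210.] [-0.29  0.04 -0.96] wrist [ 733. -106.  545.]
[622. -85. 211.] [-0.38 -0.17 -0.91] wrist [754. -25. 530.]
[611. -78. 212.] [-0.4  -0.39 -0.83] wrist [751.  59. 502.]
[599. -71. 213.] [-0.36 -0.59 -0.72] wrist [725. 137. 465.]
[588. -64. 215.] [-0.25 -0.76 -0.6 ] wrist [676. 203. 423.]
[577. -56. 216.] [-0.09 -0.88 -0.47] wrist [609. 251. 380.]
[565. -49. 217.] [ 0.1  -0.93 -0.35] wrist [529. 277. 340.]
[554. -42. 218.] [ 0.31 -0.91 -0.26] wrist [444. 278. 308.]
[542. -35. 219.] [ 0.52 -0.83 -0.19] wrist [359. 256. 286.]
A
[[0.0, -10.0, -34.0, 0.0, 0.0, 0.0], [0.0, -10.0, -33.0, 0.0, 0.0, 0.0]]
B
[[2.0, -4.0, 1.0, 0.04, -0.08, -0.08], [3.0, -5.0, 1.0, 0.03, -0.08, -0.08], [2.0, -4.0, 1.0, 0.04, -0.07, -0.07], [4.0, -3.0, 0.0, 0.03, -0.08, -0.08], [3.0, -4.0, 1.0, 0.04, -0.08, -0.08]]
[[4.0, -3.0, 0.0, 0.03, -0.08, -0.08], [4.0, -2.0, 0.0, 0.04, -0.07, -0.08], [4.0, -3.0, 0.0, 0.04, -0.08, -0.07], [5.0, -2.0, 0.0, 0.03, -0.08, -0.08], [4.0, -2.0, -1.0, 0.04, -0.08, -0.08]]
[[5.0, -1.0, -1.0, 0.03, -0.07, -0.08], [5.0, -1.0, -1.0, 0.04, -0.08, -0.08], [4.0, -1.0, -1.0, 0.03, -0.08, -0.07], [5.0, -0.0, -2.0, 0.04, -0.08, -0.08], [4.0, -1.0, -2.0, 0.04, -0.07, -0.08]]
[[5.0, 0.0, -3.0, 0.03, -0.08, -0.08], [4.0, 1.0, -3.0, 0.04, -0.08, -0.08], [3.0, 0.0, -3.0, 0.03, -0.08, -0.07], [4.0, 1.0, -3.0, 0.04, -0.08, -0.08], [3.0, 1.0, -4.0, 0.03, -0.07, -0.08]]
[[3.0, 0.0, -4.0, 0.04, -0.08, -0.08], [2.0, 1.0, -4.0, 0.04, -0.08, -0.08]]
[542.58268999 -34.96639845 219.21337575] [-0.00397919  0.00215923  0.00351856]
```

Emit:
{"fn": "send_rows", "kwargs": {"series": [[0, -10, -34, 0, 0, 0], [0, -10, -33, 0, 0, 0]], "claw": 0.45}}

```text
time_s: 9.85
position: [632.3, -92.1, 208.7]
tool_rot: [[0.127, 0.949, -0.29], [0.992, -0.121, 0.038], [0.001, -0.292, -0.956]]
contact_force: [0.1, -1.1, 0.1]
finger_gap: 0.332
```

Emit:
{"fn": "send_rows", "kwargs": {"series": [[2, -4, 1, 0.04, -0.08, -0.08], [3, -5, 1, 0.03, -0.08, -0.08], [2, -4, 1, 0.04, -0.07, -0.07], [4, -3, 0, 0.03, -0.08, -0.08], [3, -4, 1, 0.04, -0.08, -0.08]]}}

```text
time_s: 10.35
position: [612.2, -79.5, 211.3]
tool_rot: [[-0.374, 0.835, -0.403], [0.905, 0.233, -0.357], [-0.204, -0.498, -0.843]]
contact_force: [-0.6, 0.3, -0.7]
finger_gap: 0.45
```

Emit:
{"fn": "send_rows", "kwargs": {"series": [[4, -3, 0, 0.03, -0.08, -0.08], [4, -2, 0, 0.04, -0.07, -0.08], [4, -3, 0, 0.04, -0.08, -0.07], [5, -2, 0, 0.03, -0.08, -0.08], [4, -2, -1, 0.04, -0.08, -0.08]]}}

```text
time_s: 10.85
position: [591.8, -66.1, 213.8]
tool_rot: [[-0.79, 0.537, -0.296], [0.557, 0.427, -0.712], [-0.256, -0.727, -0.637]]
contact_force: [0.0, 0.0, -0.4]
finger_gap: 0.451
```

```bash
python3 bs.py
```

```text
t 10.85 pos [591.8 -66.1 213.8] F [ 0.   0.  -0.4] gap 0.451
[[-0.79, 0.537, -0.296], [0.557, 0.427, -0.712], [-0.256, -0.727, -0.637]]
q [-0.523, 0.931, 0.445, 1.421, 0.377, 1.371, 0.51]
board [-115.62  -47.09   94.91] Fb [ 0.1  0.  -0.3]
```

Emit:
{"fn": "send_rows", "kwargs": {"series": [[5, -1, -1, 0.03, -0.07, -0.08], [5, -1, -1, 0.04, -0.08, -0.08], [4, -1, -1, 0.03, -0.08, -0.07], [5, 0, -2, 0.04, -0.08, -0.08], [4, -1, -2, 0.04, -0.07, -0.08]]}}

```text
time_s: 11.35
position: [571.0, -52.9, 215.2]
tool_rot: [[-0.988, 0.153, -0.011], [0.072, 0.403, -0.912], [-0.135, -0.902, -0.409]]
contact_force: [-0.4, 0.2, 0.1]
finger_gap: 0.453
```

```bash
python3 bs.py
```

```text
t 11.35 pos [571.  -52.9 215.2] F [-0.4  0.2  0.1] gap 0.453
[[-0.988, 0.153, -0.011], [0.072, 0.403, -0.912], [-0.135, -0.902, -0.409]]
q [-0.744, 0.952, 0.458, 1.716, 0.715, 1.19, 0.539]
board [-137.45  -36.71   89.77] Fb [-0.4  0.1 -0.1]
```

Emit:
{"fn": "send_rows", "kwargs": {"series": [[5, 0, -3, 0.03, -0.08, -0.08], [4, 1, -3, 0.04, -0.08, -0.08], [3, 0, -3, 0.03, -0.08, -0.07], [4, 1, -3, 0.04, -0.08, -0.08], [3, 1, -4, 0.03, -0.07, -0.08]]}}

```text
time_s: 11.85
position: [549.7, -39.5, 216.6]
tool_rot: [[-0.907, -0.195, 0.373], [-0.406, 0.176, -0.897], [0.109, -0.965, -0.239]]
contact_force: [-0.4, 0.2, 0.1]
finger_gap: 0.45
```

```bash
python3 bs.py
python3 - <<'E'
from plan import *
o=readout.get_obs(); g,Rg=grasp(); pre,_=grasp(back=75)
print(rows(o["position"],o["tool_rot"],pre+[0,0,50],Rg,vmax=20))
q=np.array(o["joint_pos"]); track(q,[(pre,Rg),(g,Rg)])
E
```

```text
t 11.85 pos [549.7 -39.5 216.6] F [-0.4  0.2  0.1] gap 0.45
[[-0.907, -0.195, 0.373], [-0.406, 0.176, -0.897], [0.109, -0.965, -0.239]]
q [-0.96, 0.996, 0.503, 2.088, 1.157, 0.976, 0.387]
board [-159.63  -26.14   84.39] Fb [-0.4  0.1 -0. ]
[[1.0, 17.0, 0.0, 0.04, -0.08, -0.08], [-1.0, 17.0, -0.0, 0.04, -0.07, -0.07]]
(array([542.13734643, -34.68364599, 183.74296438]), array([[-0.80346866, -0.28733433,  0.52141835],
       [-0.55262049,  0.03414429, -0.83273331],
       [ 0.22146941, -0.95722158, -0.18622071]]))
0 [542. -35. 134.] rot 0.23 q [-1.01, 1.22, 0.48, 2.2, 1.41, 0.9, 0.09] err 0.0 dq 0.03 minmargin 0.27 4
1 [582. -97. 120.] rot 0.0 q [-0.88, 1.27, 0.53, 2.18, 1.61, 0.86, -0.03] err 0.0 dq 0.02 minmargin 0.29 4
```

Emit:
{"fn": "send_rows", "kwargs": {"series": [[1, 17, 0, 0.04, -0.08, -0.08], [-1, 17, 0, 0.04, -0.07, -0.07], [0, 0, 0, 0, 0, 0], [0, 0, 0, 0, 0, 0]]}}

```text
time_s: 12.25
position: [543.3, -35.2, 184.9]
tool_rot: [[-0.808, -0.283, 0.518], [-0.548, 0.036, -0.836], [0.218, -0.959, -0.184]]
contact_force: [0.2, -0.0, 0.7]
finger_gap: 0.448
```

```bash
python3 bs.py; python3 meas.py m5
```

```text
t 12.25 pos [543.3 -35.2 184.9] F [ 0.2 -0.   0.7] gap 0.448
[[-0.808, -0.283, 0.518], [-0.548, 0.036, -0.836], [0.218, -0.959, -0.184]]
q [-1.024, 1.116, 0.515, 2.22, 1.396, 0.91, 0.179]
board [-156.99  -22.65   52.12] Fb [0.  0.  0.7]
side [0.72]
(-145, np.float64(-90.9), np.float64(-58.7)) (-137, np.float64(-104.8), np.float64(-0.8)) (-129, np.float64(-107.2), np.float64(2.3)) (-121, np.float64(-108.4), np.float64(2.8)) (-113, np.float64(-109.6), np.float64(2.1)) (-105, np.float64(-109.5), np.float64(1.0)) (-97, np.float64(-109.4), np.float64(1.5)) (-89, np.float64(-109.4), np.float64(-0.4)) (-81, np.float64(-109.3), np.float64(-1.5)) (-73, np.float64(-109.2), np.float64(-2.3)) (-65, np.float64(-110.4), np.float64(-1.8)) (-57, np.float64(-111.6), np.float64(-2.5)) (-49, np.float64(-112.9), np.float64(-2.0)) (-41, np.float64(-114.2), np.float64(-1.6)) (-33, np.float64(-114.1), np.float64(-2.8)) (-25, np.float64(-115.4), np.float64(-2.3)) (-17, np.float64(-115.3), np.float64(-1.8)) (-9, np.float64(-115.3), np.float64(-2.6)) (-1, np.float64(-107.2), np.float64(-3.8)) (7, np.float64(-
[... 809 characters left out ...]
at64(-111.2), np.float64(-0.2)) (-49, np.float64(-112.1), np.float64(-1.1)) (-41, np.float64(-112.4), np.float64(-2.1)) (-33, np.float64(-111.1), np.float64(-3.1)) (-25, np.float64(-112.0), np.float64(-1.6)) (-17, np.float64(-113.1), np.float64(-1.9)) (-9, np.float64(-113.4), np.float64(-2.9)) (-1, np.float64(-111.5), np.float64(-3.8)) (7, np.float64(-26.6), np.float64(-4.8)) 
 y range [(-100, np.float64(-136.8), np.float64(-1.7)), (-84, np.float64(-136.4), np.float64(-0.1)), (-68, np.float64(-135.8), np.float64(-1.3)), (-52, np.float64(-135.3), np.float64(0.1)), (-36, np.float64(-134.8), np.float64(1.7)), (-20, np.float64(-134.3), np.float64(5.7)), (-4, np.float64(-131.1), np.float64(6.8))]
```

View pics/m5.png

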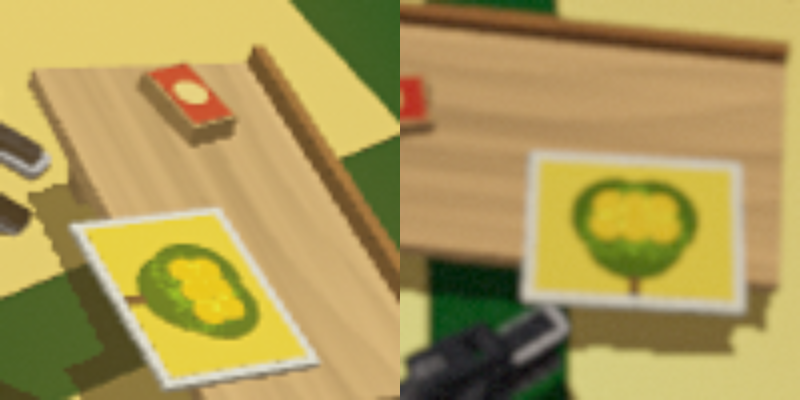

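Run:
```python
from plan import *
o=readout.get_obs(); g,Rg=grasp(); pre,_=grasp(back=75)
p,R=rows(o["position"],o["tool_rot"],pre,Rg,vmax=25); print("--")
print(rows(p,R,g,Rg,vmax=16),g)
```

```text
[[-3.0, 17.0, 3.0, -0.0, -0.0, -0.0], [-3.0, 16.0, 2.0, -0.0, -0.01, -0.01], [-4.0, 17.0, 3.0, -0.0, 0.0, -0.0]]
--
[[0.0, 0.0, 15.0, -0.0, 0.0, -0.0], [0.0, 0.0, 15.0, -0.0, 0.0, -0.0], [0.0, 0.0, 15.0, -0.0, 0.0, -0.0], [0.0, 0.0, 15.0, -0.0, 0.0, -0.0], [0.0, 0.0, 15.0, -0.0, 0.0, -0.0]]
(array([581.85124778, -96.61817021, 120.04798917]), array([[-0.80054021, -0.28753239,  0.52579511],
       [-0.55724826,  0.03436808, -0.82963439],
       [ 0.22047619, -0.95715409, -0.18773995]])) [581.58312811 -96.90792359 119.66233803]
```

Emit:
{"fn": "send_rows", "kwargs": {"series": [[-3, 17, 3, 0, 0, 0], [-3, 16, 2, 0, -0.01, -0.01], [-4, 17, 3, 0, 0, 0], [0, 0, 0, 0, 0, 0], [0, 0, 0, 0, 0, 0]]}}

```text
time_s: 12.95
position: [541.8, -34.7, 134.2]
tool_rot: [[-0.8, -0.289, 0.526], [-0.557, 0.032, -0.83], [0.223, -0.957, -0.187]]
contact_force: [0.3, 0.1, 0.9]
finger_gap: 0.451
```

```bash
python3 bs.py
python3 - <<'E'
from plan import *
o=readout.get_obs(); g,Rg=grasp(); R=np.array(o["tool_rot"])
print((R.T@(g-o["position"])).round(2),Ro.from_matrix(R.T@Rg).as_rotvec().round(4))
a,_=read_camera("side"); cv2.imwrite("pics/s6.png",cv2.resize(a[130:270,180:340],None,fx=4,fy=4))
E
```

```text
t 12.95 pos [541.8 -34.7 134.2] F [0.3 0.1 0.9] gap 0.451
[[-0.8, -0.289, 0.526], [-0.557, 0.032, -0.83], [0.223, -0.957, -0.187]]
q [-1.016, 1.223, 0.482, 2.198, 1.415, 0.894, 0.082]
board [-143.62  -22.33    3.11] Fb [0.  0.2 0.9]
[-0.35  0.39 75.26] [-0.0051  0.0012  0.0019]
```

View pics/s6.png

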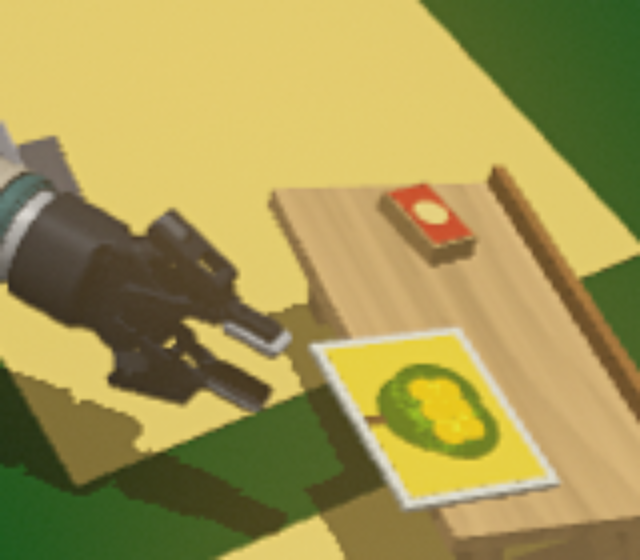

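Emit:
{"fn": "send_rows", "kwargs": {"series": [[0, 0, 15, 0, 0, 0], [0, 0, 15, 0, 0, 0], [0, 0, 15, 0, 0, 0], [0, 0, 10, 0, 0, 0], [0, 0, 0, 0, 0, 0]]}}

```text
time_s: 13.5
position: [570.6, -81.4, 124.0]
tool_rot: [[-0.801, -0.289, 0.525], [-0.556, 0.032, -0.831], [0.223, -0.957, -0.186]]
contact_force: [0.2, -0.1, 1.1]
finger_gap: 0.449
```

Emit:
{"fn": "send_rows", "kwargs": {"series": [[0, 0.4, 5, -0.005, 0, 0], [0, 0, 5, 0, 0, 0], [0, 0, 5, 0, 0, 0], [0, 0, 5, 0, 0, 0], [0, 0, 0, 0, 0, 0]]}}

```text
time_s: 14.0
position: [580.8, -97.3, 118.8]
tool_rot: [[-0.799, -0.293, 0.524], [-0.557, 0.036, -0.83], [0.224, -0.955, -0.192]]
contact_force: [0.7, 0.0, 0.7]
finger_gap: 0.45
```

```bash
python3 bs.py
python3 - <<'E'
from plan import *
o=readout.get_obs(); g,Rg=grasp(); R=np.array(o["tool_rot"])
print((R.T@(g-o["position"])).round(2),Ro.from_matrix(R.T@Rg).as_rotvec().round(4))
a,_=read_camera("side");b,_=read_camera("top"); cv2.imwrite("pics/s7.png",np.hstack([cv2.resize(a[160:260,230:330],None,fx=4,fy=4),cv2.resize(b[160:260,250:350],None,fx=4,fy=4)]))
E
```

```text
t 14.0 pos [580.8 -97.3 118.8] F [0.7 0.  0.7] gap 0.45
[[-0.799, -0.293, 0.524], [-0.557, 0.036, -0.83], [0.224, -0.955, -0.192]]
q [-0.885, 1.275, 0.536, 2.183, 1.612, 0.854, -0.031]
board [-94.49 -79.41   2.04] Fb [0.5 0.1 0.9]
[-0.62 -1.06 -0.05] [0.0003 0.0011 0.0035]
```

View pics/s7.png

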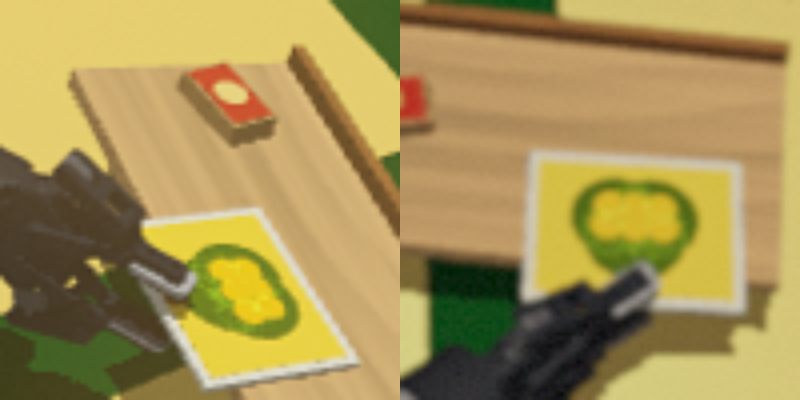

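Emit:
{"fn": "send_rows", "kwargs": {"series": [[0, -1, 0, 0, 0, 0], [0, 0, 0, 0, 0, 0]]}}

```text
time_s: 14.3
position: [581.1, -96.4, 119.7]
tool_rot: [[-0.799, -0.293, 0.525], [-0.558, 0.036, -0.829], [0.224, -0.955, -0.192]]
contact_force: [-0.7, 0.1, -0.1]
finger_gap: 0.453
```

Emit:
{"fn": "send_rows", "kwargs": {"series": [[0, 0, 0, 0, 0, 0], [0, 0, 0, 0, 0, 0]], "claw": 0}}

```text
time_s: 14.5
position: [581.0, -96.5, 119.6]
tool_rot: [[-0.799, -0.293, 0.525], [-0.558, 0.036, -0.829], [0.224, -0.955, -0.192]]
contact_force: [-0.1, 0.4, 1.1]
finger_gap: 0.114
```

Emit:
{"fn": "send_rows", "kwargs": {"series": [[0, 0, 0, 0, 0, 0], [0, 0, 0, 0, 0, 0]]}}

```text
time_s: 14.7
position: [581.1, -96.5, 119.9]
tool_rot: [[-0.799, -0.293, 0.525], [-0.558, 0.036, -0.829], [0.224, -0.956, -0.192]]
contact_force: [-0.2, 0.8, 1.2]
finger_gap: 0.046
```

Emit:
{"fn": "send_rows", "kwargs": {"series": [[0, 0, 0, 0, 0, 0], [0, 0, 0, 0, 0, 0]]}}

```text
time_s: 14.9
position: [581.2, -96.5, 119.8]
tool_rot: [[-0.799, -0.293, 0.525], [-0.558, 0.036, -0.829], [0.224, -0.956, -0.192]]
contact_force: [-0.1, -0.3, 2.0]
finger_gap: 0.045
```

```bash
python3 bs.py
```

```text
t 14.9 pos [581.2 -96.5 119.8] F [-0.1 -0.3  2. ] gap 0.045
[[-0.799, -0.293, 0.525], [-0.558, 0.036, -0.829], [0.224, -0.956, -0.192]]
q [-0.886, 1.272, 0.536, 2.183, 1.612, 0.854, -0.029]
board [-94.55 -78.63   3.1 ] Fb [-0.7 -0.3  1.9]
```

Emit:
{"fn": "send_rows", "kwargs": {"series": [[0, -2, 0, 0, 0, 0], [0, -3, 0, 0, 0, 0], [0, -5, 0, 0, 0, 0], [0, -5, 0, 0, 0, 0], [0, -5, 0, 0, 0, 0]]}}

```text
time_s: 15.4
position: [587.0, -97.4, 139.2]
tool_rot: [[-0.799, -0.293, 0.525], [-0.558, 0.036, -0.829], [0.224, -0.955, -0.192]]
contact_force: [0.2, 0.7, -1.0]
finger_gap: 0.047
```

Emit:
{"fn": "send_rows", "kwargs": {"series": [[0, -10, 0, 0, 0, 0], [0, -10, 0, 0, 0, 0], [0, -10, 0, 0, 0, 0], [0, 0, 0, 0, 0, 0], [0, 0, 0, 0, 0, 0]]}}

```text
time_s: 15.9
position: [595.7, -98.3, 167.5]
tool_rot: [[-0.799, -0.293, 0.525], [-0.558, 0.037, -0.829], [0.223, -0.955, -0.193]]
contact_force: [0.8, -0.2, -1.1]
finger_gap: 0.046
```

```bash
python3 bs.py
python3 - <<'E'
from plan import *
o=readout.get_obs()
a,da=read_camera("side");b,db=read_camera("top"); cv2.imwrite("pics/s8.png",np.hstack([cv2.resize(a[140:260,220:340],None,fx=4,fy=4)[:400],cv2.resize(b[150:250,250:350],None,fx=4,fy=4)]))
for n,d in (("side",da),("top",db)):
    m=big(np.array(finder.cut_out(n,"plate")[0]["pixels"])); P=cloud(n,d)
    c,nn,s=plane(P[(cv2.erode(m.astype(np.uint8),np.ones((5,5)))>0)&(d>0)]); R=np.array(o["tool_rot"])
    print(n,m.sum(),"normal in tool",(R.T@nn).round(3),"dist of tcp below plate face",((c-o["position"])@nn).round(1))
E
```

```text
t 15.9 pos [595.7 -98.3 167.5] F [ 0.8 -0.2 -1.1] gap 0.046
[[-0.799, -0.293, 0.525], [-0.558, 0.037, -0.829], [0.223, -0.955, -0.193]]
q [-0.883, 1.173, 0.582, 2.187, 1.614, 0.843, 0.075]
board [-94.48 -78.54  53.04] Fb [ 1.1 -0.1 -0.9]
side 1518 normal in tool [-0.001 -1.    -0.001] dist of tcp below plate face 1.6
top 2041 normal in tool [-0.002 -1.     0.002] dist of tcp below plate face 2.7
```

View pics/s8.png

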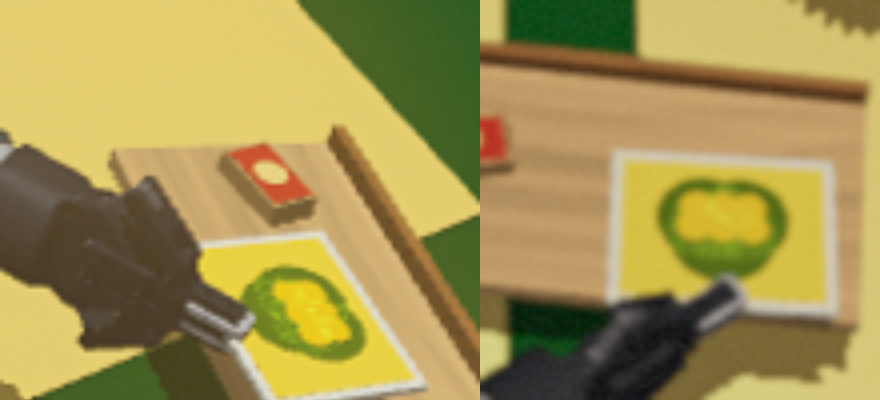

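```bash
cat > inhand.py <<'E'
from plan import *
def edges(n,m,o,face=-2.5,phi=PH):
    p=np.array(o["position"]);R=np.array(o["tool_rot"]);nn=-R[:,1]
    # outline with subpixel-ish: mask pixel centres; outer half pixel added later
    ct=max(cv2.findContours(m.astype(np.uint8),cv2.RETR_EXTERNAL,cv2.CHAIN_APPROX_NONE)[0],key=len)[:,0,:].astype(float)
    W=ray(n,ct,p+nn*(-face),nn); t=(W-p)@R
    for k in range(4):
        ax=np.array([np.sin(phi),np.cos(phi)]);ay=np.array([-np.cos(phi),np.sin(phi)])
        X=t[:,[0,2]]@ax;Y=t[:,[0,2]]@ay
        xm=np.percentile(X,97);k_=(X>xm-5)&(Y>Y.min()+12)&(Y<Y.max()-12)
        f=np.polyfit(Y[k_],X[k_],1); phi+=-0.9*f[0] if False else 0; break
    L=(Y>np.percentile(Y,97)-5)&(X<X.max()-12);Rr=(Y<np.percentile(Y,3)+5)&(X<X.max()-12)
    print(n,"foot X at Y=0: %.1f slope %.4f"%(f[1],f[0]),"ymax %.1f slope %.3f n%d"%(np.median(Y[L]),np.polyfit(X[L],Y[L],1)[0],L.sum()),"ymin %.1f slope %.3f n%d"%(np.median(Y[Rr]),np.polyfit(X[Rr],Y[Rr],1)[0],Rr.sum()),"xmin %.1f"%X.min())
def run():
    o=readout.get_obs()
    for n in ("side","top"):
        read_camera(n); L=finder.cut_out(n,"plate")
        if L: edges(n,big(np.array(L[0]["pixels"])),o)
        else: print(n,"none")
if __name__=="__main__": run()
E
python3 inhand.py
```

```text
side foot X at Y=0: 96.3 slope 0.0112 ymax 77.6 slope 0.038 n26 ymin -64.6 slope -0.009 n38 xmin -21.0
top foot X at Y=0: 93.9 slope -0.0354 ymax 77.3 slope 0.038 n33 ymin -57.9 slope 0.002 n34 xmin -16.2
```

Run:
```python
from h import *
az=np.radians(-6.95);X=np.array([np.cos(az),np.sin(az),0]);Y=np.array([-np.sin(az),np.cos(az),0])
for n,c0 in (("side",(478,309.7,0)),("top",(479.9,311.5,0))):
    P=np.load(f"P{n}.npy");D=np.load(f"{n}0.npy");im=cv2.imread(f"pics/{n}0.png")
    d=P-np.array(c0);x=d@X;y=d@Y;z=P[...,2]
    k=(D>0)&(abs(x)<75)&(abs(y)<75)&(z>6)
    print(n,"base/all extents by y-slab")
    for a in range(-70,75,4):
        s=k&(abs(x-a)<2)&(abs(y)<40)
        if s.any(): print(a,s.sum(),"z pct",np.percentile(z[s],[5,50,95]).round(0), end=" | ")
    print()
    s=k&(z>47); print(" z>47: x",np.percentile(x[s],[1,5,50,95,99]).round(1),"y",np.percentile(y[s],[1,5,95,99]).round(1),s.sum())
    s=k&(z>8)&(z<20); print(" base: x",np.percentile(x[s],[.5,2,98,99.5]).round(1),"y",np.percentile(y[s],[.5,2,98,99.5]).round(1))
```

```text
side base/all extents by y-slab
-66 6 z pct [ 8. 11. 13.] | -62 26 z pct [ 9. 12. 15.] | -58 28 z pct [ 8. 12. 16.] | -54 25 z pct [10. 13. 16.] | -50 27 z pct [ 8. 12. 17.] | -46 27 z pct [ 9. 13. 17.] | -42 24 z pct [10. 13. 16.] | -38 52 z pct [10. 26. 44.] | -34 26 z pct [38. 43. 46.] | -30 24 z pct [40. 43. 46.] | -26 5 z pct [19. 30. 44.] | -22 26 z pct [10. 14. 31.] | -18 29 z pct [10. 14. 32.] | -14 32 z pct [ 8. 14. 31.] | -10 30 z pct [10. 13. 32.] | -6 27 z pct [ 9. 13. 30.] | -2 29 z pct [ 9. 15. 34.] | 2 31 z pct [10. 14. 54.] | 6 53 z pct [ 9. 26. 52.] | 10 18 z pct [42. 44. 47.] | 14 27 z pct [27. 39. 43.] | 18 35 z pct [40. 45. 49.] | 22 27 z pct [45. 50. 53.] | 26 13 z pct [10. 46. 52.] | 30 9 z pct [10. 12. 16.] | 34 22 z pct [ 9. 12. 16.] | 38 26 z pct [ 9. 13. 16.] | 42 25 z pct [ 9. 12. 16.] | 46 24 z pct [ 9. 13. 15.] | 50 27 z pct [ 8. 12. 15.] | 54 26 z pct [ 9. 12. 17.] | 58 23 z pct [ 8. 12. 16.] | 62 22 z pct [ 8. 12. 15.] | 66 7 z pct [ 8.  9. 11.] | 
 z>47: x [-30.4   2.9  18.8  24.4  25.2] y [-51.6 -46.1  43.8  48.5] 86
 base: x [-64.4 -63.1  62.7  64.3]
[... 460 characters left out ...]
4.] | -10 46 z pct [11. 15. 33.] | -6 45 z pct [11. 16. 35.] | -2 44 z pct [12. 15. 35.] | 2 67 z pct [12. 16. 55.] | 6 43 z pct [48. 52. 56.] | 10 43 z pct [40. 45. 50.] | 14 43 z pct [16. 41. 45.] | 18 49 z pct [43. 47. 51.] | 22 47 z pct [48. 52. 55.] | 26 15 z pct [12. 51. 55.] | 30 41 z pct [11. 14. 18.] | 34 44 z pct [ 9. 14. 18.] | 38 41 z pct [11. 14. 18.] | 42 46 z pct [11. 15. 17.] | 46 43 z pct [10. 14. 18.] | 50 36 z pct [11. 14. 18.] | 54 45 z pct [12. 14. 19.] | 58 44 z pct [11. 14. 19.] | 62 39 z pct [10. 14. 18.] | 66 8 z pct [ 9. 12. 16.] | 
 z>47: x [-35.1 -29.7   9.8  24.   24.6] y [-49.4 -44.6  44.6  48.6] 214
 base: x [-64.4 -63.   62.6  64.3] y [-64.6 -63.2  62.7  64.3]
```

```bash
sed -i 's/cx=473.5,cy=311.5,az=np.radians(-6.9)/cx=491.8,cy=309,az=np.radians(-7)/' ik.py
python3 - <<'E'
from plan import *
o=readout.get_obs();p0=np.array(o["position"]);R0=np.array(o["tool_rot"]);q=np.array(o["joint_pos"])
up=p0+[-20,20,80]
t,Rt=toolpose(*plate_in_clip(110),PH,-1,-39.5,-8)
mid=(up+t)/2+[0,0,20]; Rm=R0@Ro.from_rotvec(Ro.from_matrix(R0.T@Rt).as_rotvec()*.5).as_matrix()
track(q,[(up,R0),(mid,Rm),(t,Rt),toolpose(*plate_in_clip(0),PH,-1,-39.5,-8)])
p,R=rows(p0,R0,up,R0,vmax=30);print()
p,R=rows(p,R,mid,Rm,vmax=25,wmax=.07);print()
p,R=rows(p,R,t,Rt,vmax=25,wmax=.07)
print(p,t)
E
```

```text
0 [576. -78. 247.] rot 0.0 q [-0.96, 1.0, 0.63, 2.24, 1.54, 0.86, 0.25] err 0.0 dq 0.02 minmargin 0.23 4
1 [533. 111. 253.] rot 0.64 q [-0.97, 0.76, 0.29, 1.83, 0.8, 1.21, 1.46] err 0.0 dq 0.12 minmargin 0.64 4
2 [491. 301. 218.] rot 0.64 q [-0.89, 0.98, 0.05, 1.2, 0.43, 1.75, 2.07] err 0.0 dq 0.07 minmargin 0.23 6
3 [491. 301. 108.] rot 0.0 q [-0.89, 1.11, 0.04, 1.22, 0.42, 1.61, 2.0] err 0.0 dq 0.01 minmargin 0.37 6
[[8.0, -23.0, -14.0, 0.0, 0.0, 0.0], [7.0, -24.0, -14.0, 0.0, 0.0, 0.0], [8.0, -23.0, -14.0, 0.0, 0.0, 0.0]]

[[-7.0, 1.0, -18.0, -0.04, 0.0, -0.05], [-7.0, 2.0, -18.0, -0.04, 0.0, -0.05], [-8.0, 2.0, -18.0, -0.04, 0.01, -0.05], [-7.0, 3.0, -18.0, -0.04, -0.0, -0.05], [-7.0, 3.0, -18.0, -0.04, -0.0, -0.05]]
[[-8.0, 3.0, -18.0, -0.04, 0.0, -0.04], [-7.0, 3.0, -17.0, -0.04, 0.0, -0.05], [-8.0, 4.0, -18.0, -0.04, 0.01, -0.05], [-8.0, 4.0, -17.0, -0.04, -0.0, -0.05], [-8.0, 5.0, -17.0, -0.04, -0.0, -0.05]]

[[-11.0, 7.0, -15.0, -0.04, 0.0, -0.05], [-11.0, 7.0, -15.0, -0.04, 0.0, -0.05], [-11.0, 7.0, -14.0, -0.04, 0.01, -0.05], [-12.0, 8.0, -14.0, -0.04, -0.0, -0.05], [-12.0, 7.0, -14.0, -0.04, -0.0, -0.05]]
[[-12.0, 7.0, -14.0, -0.04, 0.0, -0.05], [-13.0, 7.0, -13.0, -0.04, 0.0, -0.05], [-13.0, 7.0, -13.0, -0.04, 0.0, -0.04], [-14.0, 7.0, -13.0, -0.04, 0.01, -0.05], [-13.0, 6.0, -13.0, -0.04, -0.0, -0.05]]
[491.10132743 301.06698941 218.89255023] [490.82504525 301.05963079 218.5       ]
```

Emit:
{"fn": "send_rows", "kwargs": {"series": [[8, -23, -14, 0, 0, 0], [7, -24, -14, 0, 0, 0], [8, -23, -14, 0, 0, 0]]}}

```text
time_s: 16.6
position: [575.4, -79.0, 248.3]
tool_rot: [[-0.799, -0.294, 0.525], [-0.558, 0.035, -0.829], [0.225, -0.955, -0.192]]
contact_force: [1.5, 1.1, 0.0]
finger_gap: 0.044
```

Emit:
{"fn": "send_rows", "kwargs": {"series": [[-7, 1, -18, -0.04, 0, -0.05], [-7, 2, -18, -0.04, 0, -0.05], [-8, 2, -18, -0.04, 0.01, -0.05], [-7, 3, -18, -0.04, 0, -0.05], [-7, 3, -18, -0.04, 0, -0.05]]}}

```text
time_s: 17.1
position: [553.5, 16.9, 250.2]
tool_rot: [[-0.693, -0.58, 0.428], [-0.562, 0.062, -0.825], [0.452, -0.812, -0.369]]
contact_force: [0.6, -0.0, -1.2]
finger_gap: 0.044
```

Emit:
{"fn": "send_rows", "kwargs": {"series": [[-8, 3, -18, -0.04, 0, -0.04], [-7, 3, -17, -0.04, 0, -0.05], [-8, 4, -18, -0.04, 0.01, -0.05], [-8, 4, -17, -0.04, 0, -0.05], [-8, 5, -17, -0.04, 0, -0.05]]}}

```text
time_s: 17.6
position: [532.6, 111.5, 253.0]
tool_rot: [[-0.53, -0.8, 0.283], [-0.572, 0.091, -0.815], [0.626, -0.593, -0.506]]
contact_force: [0.2, -0.1, -1.2]
finger_gap: 0.044
```

Emit:
{"fn": "send_rows", "kwargs": {"series": [[-11, 7, -15, -0.04, 0, -0.05], [-11, 7, -15, -0.04, 0, -0.05], [-11, 7, -14, -0.04, 0.01, -0.05], [-12, 8, -14, -0.04, 0, -0.05], [-12, 7, -14, -0.04, 0, -0.05]]}}

```text
time_s: 18.1
position: [511.0, 206.2, 235.5]
tool_rot: [[-0.311, -0.945, 0.102], [-0.588, 0.107, -0.801], [0.746, -0.309, -0.589]]
contact_force: [1.2, -0.7, 0.2]
finger_gap: 0.044
```

Emit:
{"fn": "send_rows", "kwargs": {"series": [[-12, 7, -14, -0.04, 0, -0.05], [-13, 7, -13, -0.04, 0, -0.05], [-13, 7, -13, -0.04, 0, -0.04], [-14, 7, -13, -0.04, 0.01, -0.05], [-13, 6, -13, -0.04, 0, -0.05]]}}

```text
time_s: 18.6
position: [490.3, 301.4, 218.6]
tool_rot: [[-0.076, -0.993, -0.095], [-0.608, 0.121, -0.785], [0.791, -0.002, -0.612]]
contact_force: [-0.5, 1.0, -1.3]
finger_gap: 0.041
```

```bash
python3 bs.py
python3 - <<'E'
from plan import *
o=readout.get_obs();p0=np.array(o["position"]);R0=np.array(o["tool_rot"])
t,Rt=toolpose(*plate_in_clip(60),PH,-1,-39.5,-8)
print(rows(p0,R0,t,Rt,vmax=20),t)
a,_=read_camera("side");b,_=read_camera("top"); cv2.imwrite("pics/s9.png",np.hstack([cv2.resize(a[110:230,120:240],None,fx=3.3,fy=3.3),cv2.resize(b[220:340,100:220],None,fx=3.3,fy=3.3)]))
E
```

```text
t 18.6 pos [490.3 301.4 218.6] F [-0.5  1.  -1.3] gap 0.041
[[-0.076, -0.993, -0.095], [-0.608, 0.121, -0.785], [0.791, -0.002, -0.612]]
q [-0.911, 0.978, 0.092, 1.2, 0.41, 1.745, 2.094]
board [-258.3   304.37   56.34] Fb [-0.2  0.9 -1.4]
[[-13.0, -0.0, 10.0, -0.0, -0.0, -0.0], [-13.0, -0.0, 11.0, -0.0, -0.0, -0.0], [-13.0, -0.0, 10.0, -0.0, -0.0, -0.0]]
(array([490.37226973, 300.75919295, 168.77834491]), array([[-0.07586244, -0.99261158, -0.09469503],
       [-0.60767966,  0.12131888, -0.78486123],
       [ 0.79055064, -0.00199725, -0.61239342]])) [490.82504525 301.05963079 168.5       ]
```

View pics/s9.png

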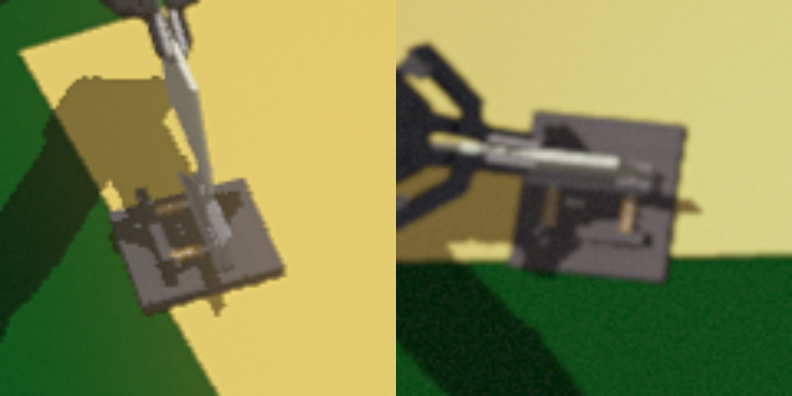

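Emit:
{"fn": "send_rows", "kwargs": {"series": [[-13, 0, 10, 0, 0, 0], [-13, 0, 11, 0, 0, 0], [-13, 0, 10, 0, 0, 0], [0, 0, 0, 0, 0, 0], [0, 0, 0, 0, 0, 0]]}}

```text
time_s: 19.2
position: [491.2, 299.9, 169.0]
tool_rot: [[-0.078, -0.993, -0.092], [-0.607, 0.121, -0.785], [0.791, -0.006, -0.612]]
contact_force: [0.1, -0.2, -0.7]
finger_gap: 0.044
```

```bash
python3 bs.py
python3 - <<'E'
from plan import *
o=readout.get_obs();p=np.array(o["position"]);R=np.array(o["tool_rot"])
# plate nominal from tcp
ph=PH;xt,yt=-39.5,-8
M=np.stack([np.cross([0,0,-1.],[np.cos(ph),np.sin(ph),0]),[0,0,-1.],[np.cos(ph),np.sin(ph),0]],1)
PR=R@M.T; pc=p-PR@np.array([xt,yt,2.5]); print("PR",PR.round(3).tolist(),"foot",(pc+PR@[55,0,2.5]).round(1))
np.savez("pl.npz",PR=PR,pc=pc)
cor=np.array([[sx*55,sy*70,z] for z in (0,5) for sx,sy in ((-1,-1),(-1,1),(1,1),(1,-1))])@PR.T+pc
for n in ("side","top"):
    im,d=read_camera(n); cv2.imwrite(f"pics/r10_{n}.png",im); np.save(f"d10_{n}.npy",d)
    uv=proj(n,cor); k=5; u0,v0=(uv.mean(0)-60).astype(int)
    u0=max(u0,0);v0=max(v0,0)
    c=cv2.resize(im[v0:v0+115,u0:u0+120],None,fx=k,fy=k,interpolation=cv2.INTER_CUBIC)
    for z,col in ((0,(255,0,0)),(4,(0,0,255))):
        cv2.polylines(c,[np.round(((uv[z:z+4]-[u0,v0])+.5)*k).astype(int)],True,col,1)
    cv2.imwrite(f"pics/c10_{n}.png",c); print(n,u0,v0,uv.round(1).tolist())
E
```

```text
t 19.2 pos [491.2 299.9 169. ] F [ 0.1 -0.2 -0.7] gap 0.044
[[-0.078, -0.993, -0.092], [-0.607, 0.121, -0.785], [0.791, -0.006, -0.612]]
q [-0.909, 1.034, 0.088, 1.222, 0.406, 1.674, 2.058]
board [-242.84  303.      9.18] Fb [ 0.4 -0.2 -0.6]
PR [[0.005, 0.121, 0.993], [-0.005, 0.993, -0.121], [-1.0, -0.004, 0.006]] foot [492.6 307.4  74.4]
side 118 90 [[181.1, 151.0], [168.1, 121.2], [173.9, 151.1], [186.5, 181.0], [182.9, 150.5], [169.9, 120.8], [175.5, 150.6], [188.2, 180.6]]
top 90 209 [[173.6, 271.5], [114.9, 265.6], [129.9, 269.9], [183.2, 275.2], [173.9, 269.4], [115.2, 263.5], [130.2, 267.9], [183.5, 273.3]]
```

View pics/c10_side.png

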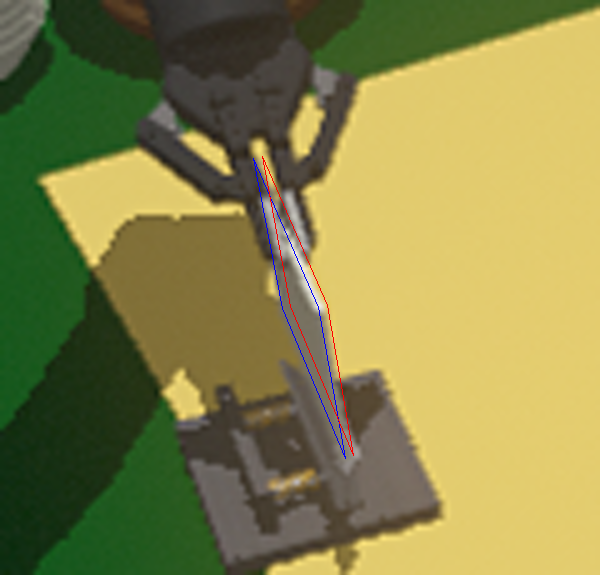

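View pics/c10_top.png

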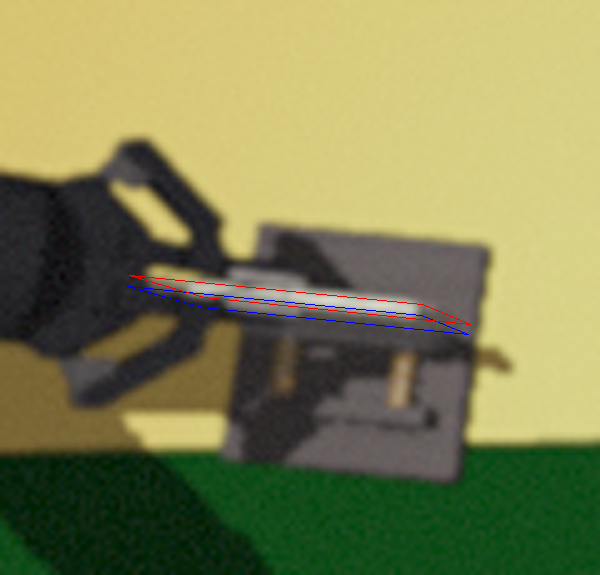

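Run:
```python
from plan import *
z=np.load("pl.npz");PR,pc=z["PR"],z["pc"]
from scipy.ndimage import map_coordinates
for n in ("top","side"):
    im=cv2.imread(f"pics/r10_{n}.png").astype(float).mean(2)
    D=np.load(f"d10_{n}.npy")
    # top edge strip
    s=np.arange(-12,12.1,1.)
    for ys in ([-62,-52],[-52,-42],[-42,-32]):
        acc=0;ad=0
        for y in np.arange(ys[0],ys[1]+.1,2):
            W=pc+np.array([[-55,y,2.5+t] for t in s])@PR.T; uv=proj(n,W)
            acc=acc+map_coordinates(im,[uv[:,1],uv[:,0]],order=1)
        print(n,ys,(acc/6).round(0).astype(int).tolist())
    # points cloud of back face: offset from nominal plane
    P=cloud(n,D); t=(P-pc)@PR
    k=(D>0)&(abs(t[...,0])<50)&(abs(t[...,1])<68)&(abs(t[...,2])<12)
    print("  cloud z in plate",k.sum(),np.percentile(t[k][:,2],[10,25,50,75,90]).round(1))
```

```text
top [-62, -52] [70, 71, 73, 77, 82, 89, 103, 119, 140, 162, 180, 193, 200, 195, 188, 169, 148, 129, 113, 101, 98, 97, 98, 99, 99]
top [-52, -42] [70, 70, 72, 75, 79, 88, 98, 120, 143, 165, 184, 198, 200, 199, 185, 167, 146, 125, 108, 102, 97, 97, 98, 99, 99]
top [-42, -32] [71, 72, 73, 76, 81, 88, 103, 121, 142, 163, 181, 191, 197, 191, 181, 161, 136, 111, 93, 79, 79, 81, 85, 89, 93]
  cloud z in plate 91 [0.2 0.3 0.4 0.7 3.2]
side [-62, -52] [109, 108, 107, 107, 114, 128, 148, 173, 198, 214, 218, 214, 204, 192, 182, 179, 178, 178, 179, 179, 179, 180, 180, 179, 179]
side [-52, -42] [108, 108, 108, 109, 116, 130, 150, 174, 195, 210, 215, 213, 205, 195, 186, 180, 178, 179, 179, 179, 179, 179, 180, 180, 180]
side [-42, -32] [106, 105, 104, 104, 107, 118, 136, 160, 186, 205, 214, 214, 204, 190, 177, 173, 174, 176, 178, 179, 180, 179, 179, 180, 180]
  cloud z in plate 195 [-1.6 -1.3 -1.  -0.6  2.8]
```

```bash
sed -i 's/cx=491.8,cy=309,/cx=492.7,cy=309.5,/' ik.py
cat > foot.py <<'E'
from plan import *
M=np.stack([np.cross([0,0,-1.],[np.cos(PH),np.sin(PH),0]),[0,0,-1.],[np.cos(PH),np.sin(PH),0]],1)
def foot(o):
    p=np.array(o["position"]);R=np.array(o["tool_rot"]);PR=R@M.T; pc=p-PR@np.array([-39.5,-8,2.5]); return pc+PR@[55,0,2.5],PR
if __name__=="__main__":
    import sys
    o=log();f,PR=foot(o);print("foot",f.round(1),"PR",PR.round(3).tolist())
    if len(sys.argv)>1:
        t,Rt=toolpose(*plate_in_clip(float(sys.argv[1])),PH,-1,-39.5,-8)
        rows(o["position"],o["tool_rot"],t,Rt,vmax=float(sys.argv[2]),rp=1,rw=3)
E
python3 foot.py 42 6
```

```text
t 19.3 pos [491.7 300.5 169.9] F [-0.4  0.3 -0.1] gap 0.044
[[-0.08, -0.993, -0.091], [-0.609, 0.121, -0.784], [0.789, -0.007, -0.614]]
q [-0.909, 1.032, 0.088, 1.221, 0.406, 1.674, 2.058]
foot [493.3 308.2  75.4] PR [[0.007, 0.121, 0.993], [-0.003, 0.993, -0.121], [-1.0, -0.002, 0.007]]
[[-4.0, 0.1, 2.8, -0.001, -0.001, -0.001], [-4.0, 0.0, 2.8, -0.002, -0.0, -0.001], [-4.0, 0.0, 2.7, -0.001, -0.001, -0.002], [-4.0, 0.1, 2.8, -0.001, -0.0, -0.001]]
```

Emit:
{"fn": "send_rows", "kwargs": {"series": [[-4, 0.1, 2.8, -0.001, 0, -0.001], [-4, 0, 2.8, -0.002, 0, -0.001], [-4, 0, 2.7, -0.001, 0, -0.002], [-4, 0.1, 2.8, -0.001, 0, -0.001], [0, 0, 0, 0, 0, 0]]}}

```text
time_s: 19.8
position: [491.1, 301.4, 149.0]
tool_rot: [[-0.073, -0.993, -0.097], [-0.609, 0.121, -0.784], [0.79, 0.002, -0.613]]
contact_force: [-0.1, 0.3, -1.6]
finger_gap: 0.044
```

Emit:
{"fn": "send_rows", "kwargs": {"series": [[0, 0, 0, 0, 0, 0], [0, 0, 0, 0, 0, 0]]}}

```text
time_s: 20.0
position: [491.5, 301.6, 150.1]
tool_rot: [[-0.074, -0.993, -0.096], [-0.609, 0.121, -0.784], [0.79, 0.001, -0.614]]
contact_force: [-0.5, -0.3, -1.0]
finger_gap: 0.042
```

```bash
python3 foot.py 28 2
python3 - <<'E'
from h import *
for n,r in (("side",(110,210,130,230)),("top",(230,320,110,200))):
    im,_=read_camera(n); cv2.imwrite(f"pics/c11_{n}.png",cv2.resize(im[r[0]:r[1],r[2]:r[3]],None,fx=5,fy=5,interpolation=cv2.INTER_CUBIC))
E
```

```text
t 20.0 pos [491.5 301.6 150.1] F [-0.5 -0.3 -1. ] gap 0.042
[[-0.074, -0.993, -0.096], [-0.609, 0.121, -0.784], [0.79, 0.001, -0.614]]
q [-0.906, 1.059, 0.084, 1.217, 0.401, 1.656, 2.052]
foot [492.4 309.3  55.6] PR [[-0.001, 0.121, 0.993], [-0.002, 0.993, -0.121], [-1.0, -0.002, -0.001]]
[[-1.5, -0.0, 1.2, 0.0, -0.0, 0.0], [-1.6, -0.1, 1.2, 0.0, -0.001, 0.0], [-1.5, -0.0, 1.2, 0.0, -0.0, 0.0], [-1.5, -0.0, 1.2, 0.0, -0.0, 0.0], [-1.6, -0.1, 1.1, 0.0, -0.001, 0.001]]
[[-1.5, -0.0, 1.2, 0.0, -0.0, -0.0], [-1.5, -0.0, 1.2, 0.0, -0.0, -0.0]]
```

View pics/c11_side.png

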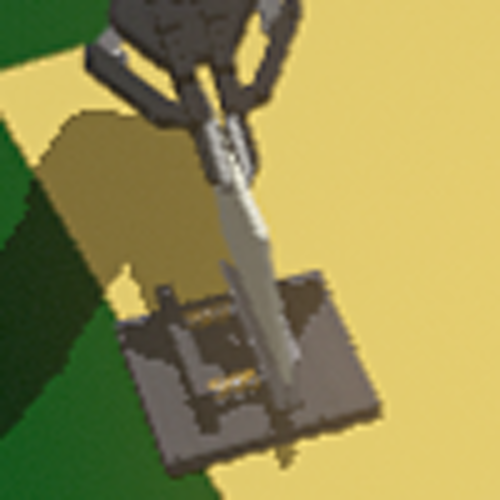

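Emit:
{"fn": "send_rows", "kwargs": {"series": [[-1.5, 0, 1.2, 0, 0, 0], [-1.6, 0, 1.2, 0, 0, 0], [-1.5, 0, 1.2, 0, 0, 0], [-1.5, 0, 1.2, 0, 0, 0], [0, 0, 0, 0, 0, 0]]}}

```text
time_s: 20.6
position: [491.5, 301.4, 141.9]
tool_rot: [[-0.074, -0.993, -0.096], [-0.609, 0.121, -0.784], [0.79, 0.001, -0.613]]
contact_force: [0.6, -1.0, -0.5]
finger_gap: 0.04
```

Emit:
{"fn": "send_rows", "kwargs": {"series": [[-1.6, 0, 1.2, 0, 0, 0], [0, 0, 0, 0, 0, 0]]}}

```text
time_s: 20.8
position: [491.8, 301.4, 140.6]
tool_rot: [[-0.074, -0.993, -0.096], [-0.609, 0.121, -0.784], [0.79, -0.0, -0.613]]
contact_force: [1.5, -0.0, 1.5]
finger_gap: 0.043
```

Emit:
{"fn": "send_rows", "kwargs": {"series": [[-1.6, 0, 1.2, 0, 0, 0], [0, 0, 0, 0, 0, 0]]}}

```text
time_s: 21.0
position: [491.6, 301.2, 139.7]
tool_rot: [[-0.075, -0.993, -0.096], [-0.608, 0.122, -0.785], [0.791, -0.0, -0.612]]
contact_force: [0.1, 0.5, 5.1]
finger_gap: 0.044
```

```bash
python3 foot.py
```

```text
t 21.0 pos [491.6 301.2 139.7] F [0.1 0.5 5.1] gap 0.044
[[-0.075, -0.993, -0.096], [-0.608, 0.122, -0.785], [0.791, -0.0, -0.612]]
q [-0.906, 1.072, 0.084, 1.218, 0.401, 1.645, 2.045]
foot [492.6 308.8  45.1] PR [[-0.0, 0.122, 0.993], [-0.004, 0.993, -0.122], [-1.0, -0.004, 0.0]]
```

Emit:
{"fn": "send_rows", "kwargs": {"series": [[-0.8, 0, 0.6, 0, 0, 0], [0, 0, 0, 0, 0, 0]]}}

```text
time_s: 21.2
position: [491.6, 301.2, 139.4]
tool_rot: [[-0.075, -0.993, -0.096], [-0.607, 0.122, -0.785], [0.791, -0.0, -0.612]]
contact_force: [-0.6, 0.7, 7.9]
finger_gap: 0.043
```

Emit:
{"fn": "send_rows", "kwargs": {"series": [[-0.8, 0, 0.6, 0, 0, 0], [0, 0, 0, 0, 0, 0]]}}

```text
time_s: 21.4
position: [491.6, 301.1, 138.9]
tool_rot: [[-0.075, -0.993, -0.096], [-0.607, 0.122, -0.785], [0.791, -0.001, -0.611]]
contact_force: [-0.7, 0.9, 10.3]
finger_gap: 0.041
```

Emit:
{"fn": "send_rows", "kwargs": {"series": [[-0.8, 0, 0.6, 0, 0, 0], [0, 0, 0, 0, 0, 0]]}}

```text
time_s: 21.6
position: [491.5, 301.1, 138.5]
tool_rot: [[-0.075, -0.993, -0.096], [-0.606, 0.122, -0.786], [0.792, -0.001, -0.611]]
contact_force: [-1.1, 0.7, 13.1]
finger_gap: 0.044
```

Emit:
{"fn": "send_rows", "kwargs": {"series": [[-0.4, 0.5, 0.3, 0, 0, 0], [0, 0, 0, 0, 0, 0]]}}

```text
time_s: 21.8
position: [491.2, 301.1, 138.5]
tool_rot: [[-0.076, -0.993, -0.096], [-0.606, 0.122, -0.786], [0.792, -0.001, -0.611]]
contact_force: [-1.9, 1.4, 14.3]
finger_gap: 0.041
```

Emit:
{"fn": "send_rows", "kwargs": {"series": [[-0.8, 0.3, 0.6, 0, 0, 0], [0, 0, 0, 0, 0, 0]]}}

```text
time_s: 22.0
position: [491.1, 301.1, 138.4]
tool_rot: [[-0.076, -0.993, -0.095], [-0.605, 0.122, -0.786], [0.792, -0.002, -0.61]]
contact_force: [-0.9, 2.0, 18.4]
finger_gap: 0.042
```

```bash
python3 foot.py
```

```text
t 22.0 pos [491.1 301.1 138.4] F [-0.9  2.  18.4] gap 0.042
[[-0.076, -0.993, -0.095], [-0.605, 0.122, -0.786], [0.792, -0.002, -0.61]]
q [-0.907, 1.075, 0.084, 1.219, 0.402, 1.644, 2.041]
foot [492.2 308.3  43.9] PR [[0.001, 0.122, 0.993], [-0.007, 0.992, -0.122], [-1.0, -0.007, 0.002]]
```

Emit:
{"fn": "send_rows", "kwargs": {"series": [[1.2, 0, -0.9, 0, 0, 0], [0, 0, 0, 0, 0, 0]]}}

```text
time_s: 22.2
position: [491.0, 301.0, 138.5]
tool_rot: [[-0.076, -0.993, -0.096], [-0.607, 0.122, -0.786], [0.791, -0.001, -0.611]]
contact_force: [-0.8, 0.3, 11.8]
finger_gap: 0.042
```

```bash
python3 foot.py
python3 - <<'E'
from foot import *
o=readout.get_obs(); print("tq",np.round(o["ft_torque"],2))
f,PR=foot(o);pc=f-PR@[55,0,2.5]
cor=np.array([[sx*55,sy*70,z] for z in (0,5) for sx,sy in ((-1,-1),(-1,1),(1,1),(1,-1))])@PR.T+pc
for n,r in (("side",(120,210,130,230)),("top",(230,320,110,200))):
    im,d=read_camera(n); np.save(f"d12_{n}.npy",d);cv2.imwrite(f"pics/r12_{n}.png",im); c=cv2.resize(im[r[0]:r[1],r[2]:r[3]],None,fx=6,fy=6,interpolation=cv2.INTER_CUBIC)
    cv2.imwrite(f"pics/c12_{n}.png",c)
    P=cloud(n,d);t=(P-pc)@PR
    k=(d>0)&(abs(t[...,0])<50)&(abs(t[...,1])<68)&(abs(t[...,2])<8); 
    T_=t[k]; 
    A=np.c_[np.ones(len(T_)),T_[:,0],T_[:,1]]; w=abs(T_[:,2]-np.median(T_[:,2]))<1.5; print(n,w.sum(),np.linalg.lstsq(A[w],T_[w,2],rcond=None)[0].round(4))
E
```

```text
t 22.2 pos [491.  301.  138.5] F [-0.8  0.3 11.8] gap 0.042
[[-0.076, -0.993, -0.096], [-0.607, 0.122, -0.786], [0.791, -0.001, -0.611]]
q [-0.907, 1.074, 0.084, 1.22, 0.401, 1.643, 2.042]
foot [492.  308.4  43.9] PR [[0.0, 0.122, 0.993], [-0.006, 0.992, -0.122], [-1.0, -0.006, 0.001]]
tq [-0.89  0.3   0.06]
side 150 [-1.2381 -0.0017 -0.0039]
top 80 [-0.0636 -0.0038 -0.0027]
```

View pics/c12_side.png

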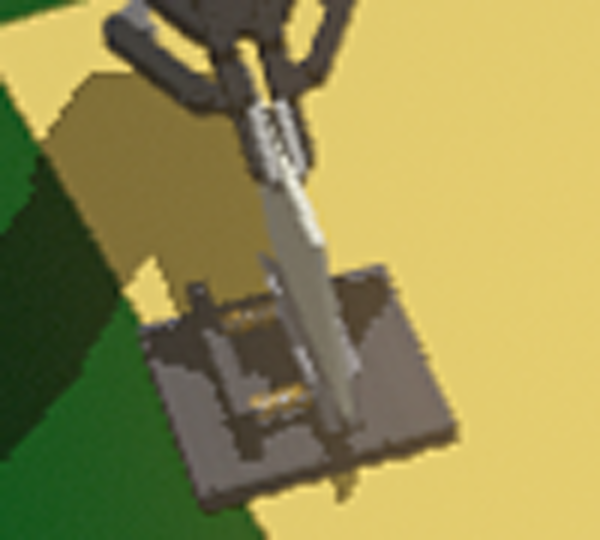

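View pics/c12_top.png

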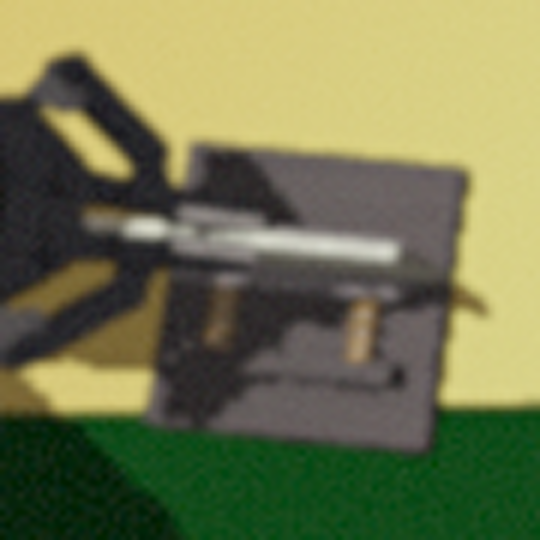

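Run:
```python
from foot import *
D=[json.loads(l) for l in open("log.jsonl")]
for d in D:
    F=np.array(d["contact_force"]);
    if np.linalg.norm(F)>4:
        R=np.array(d["tool_rot"]);z=R[:,2]; t=np.array(d["ft_torque"])
        # t = (L z + r) x F
        v=np.cross(z,F); L=(t@v)/(v@v); print(round(d["time_s"],2),F.round(1),t.round(2),"L",(L*1000).round(0), "tool-frame torque",(R.T@t).round(2),"F",(R.T@F).round(1))
```

```text
6.35 [ 6.1 -0.4  4.1] [-0.09 -1.27  0.  ] L 271.0 tool-frame torque [-1.27  0.07 -0.02] F [ 0.4  4.7 -5.7]
6.9 [ 6.2 -1.6  4.9] [-0.2  -1.4  -0.04] L 293.0 tool-frame torque [-1.41 -0.01  0.04] F [-0.8  4.7 -6.4]
7.45 [ 8.  -0.8  5.8] [-0.08 -1.42  0.03] L 234.0 tool-frame torque [-1.42  0.08 -0.06] F [ 0.3  6.1 -7.8]
7.85 [ 6.8 -0.7  5.5] [-0.19 -1.41 -0.02] L 285.0 tool-frame torque [-1.43 -0.01  0.02] F [ 0.1  5.  -7.2]
8.35 [ 6.6 -1.3  5.9] [-0.17 -1.48  0.05] L 304.0 tool-frame torque [-1.49  0.   -0.05] F [-0.5  4.8 -7.5]
8.95 [ 6.4 -0.2  6.1] [-0.22 -1.16 -0.05] L 262.0 tool-frame torque [-1.18 -0.05  0.06] F [ 0.6  4.4 -7.6]
21.0 [0.1 0.5 5.1] [-0.1   0.02  0.12] L 27.0 tool-frame torque [ 0.09  0.1  -0.08] F [ 3.8 -0.1 -3.5]
22.0 [-0.9  2.  18.4] [-1.65  0.48 -0.01] L 127.0 tool-frame torque [-0.18  1.7  -0.21] F [ 13.4   1.  -12.7]
22.2 [-0.8  0.3 11.8] [-0.89  0.3   0.06] L 99.0 tool-frame torque [-0.07  0.92 -0.19] F [ 9.3  0.9 -7.3]
```

Run:
```python
from foot import *
D=[json.loads(l) for l in open("log.jsonl")]
for d in D:
    R=np.array(d["tool_rot"]); print(round(d["time_s"],2),np.round(d["contact_force"],1),np.round(d["ft_torque"],2),"tool",(R.T@np.array(d["ft_torque"])).round(2))
```

```text
0.6 [ 0.4 -0.6  0.1] [ 0.06 -0.02 -0.01] tool [-0.06 -0.    0.01]
1.1 [ 0.8 -0.1  0.5] [ 0.09 -0.11 -0.  ] tool [-0.13 -0.04  0.  ]
1.6 [ 1.1  0.3 -0.5] [ 0.06 -0.21 -0.01] tool [-0.21 -0.07  0.01]
2.1 [1.6 0.4 0.2] [ 0.01 -0.31 -0.02] tool [-0.3  -0.07  0.03]
2.8 [-0.5  0.7 -0.8] [ 0.03 -0.3  -0.04] tool [-0.3   0.06  0.02]
3.3 [ 0.8  0.3 -0.5] [-0.02 -0.32 -0.04] tool [-0.32  0.04  0.04]
6.35 [ 6.1 -0.4  4.1] [-0.09 -1.27  0.  ] tool [-1.27  0.07 -0.02]
6.9 [ 6.2 -1.6  4.9] [-0.2  -1.4  -0.04] tool [-1.41 -0.01  0.04]
7.45 [ 8.  -0.8  5.8] [-0.08 -1.42  0.03] tool [-1.42  0.08 -0.06]
7.85 [ 6.8 -0.7  5.5] [-0.19 -1.41 -0.02] tool [-1.43 -0.01  0.02]
8.35 [ 6.6 -1.3  5.9] [-0.17 -1.48  0.05] tool [-1.49  0.   -0.05]
8.95 [ 6.4 -0.2  6.1] [-0.22 -1.16 -0.05] tool [-1.18 -0.05  0.06]
9.45 [-0.5 -0.4 -0.4] [-0.03 -0.29 -0.  ] tool [-0.29  0.   -0.  ]
10.85 [ 0.   0.  -0.4] [ 0.78 -0.26  0.02] tool [-0.76  0.29 -0.06]
11.35 [-0.4  0.2  0.1] [ 0.96 -0.04 -0.03] tool [-0.95  0.16  0.04]
11.85 [-0.4  0.2  0.1] [0.89 0.42 0.01] tool [-0.98 -0.11 -0.04]
12.25 [ 0.2 -0.   0.7] [0.94 0.54 0.02] tool [-1.05 -0.27  0.03]
12.95 [0.3 0.1 0.9] [0.86 0.54 0.01] tool [-0.99 -0.25  0.  ]
14.0 [0.7 0.  0.7] [ 0.87  0.54 -0.03] tool [-1.   -0.21  0.02]
14.9 [-0.1 -0.3  2. ] [0.83 0.32 0.07] tool [-0.83 -0.3   0.16]
15.9 [ 0.8 -0.2 -1.1] [1.01 0.71 0.  ] tool [-1.2  -0.27 -0.06]
18.6 [-0.5  1.  -1.3] [ 0.93 -0.09  0.  ] tool [-0.01 -0.93 -0.02]
19.2 [ 0.1 -0.2 -0.7] [ 0.96 -0.09  0.05] tool [ 0.02 -0.97 -0.05]
19.3 [-0.4  0.3 -0.1] [ 1.01 -0.15  0.05] tool [ 0.05 -1.02 -0.01]
20.0 [-0.5 -0.3 -1. ] [ 0.96 -0.07  0.  ] tool [-0.03 -0.96 -0.04]
21.0 [0.1 0.5 5.1] [-0.1   0.02  0.12] tool [ 0.09  0.1  -0.08]
22.0 [-0.9  2.  18.4] [-1.65  0.48 -0.01] tool [-0.18  1.7  -0.21]
22.2 [-0.8  0.3 11.8] [-0.89  0.3   0.06] tool [-0.07  0.92 -0.19]
```

Emit:
{"fn": "send_rows", "kwargs": {"series": [[0, 0.7, 0, 0, 0, 0], [0, 0, 0, 0, 0, 0]]}}

```text
time_s: 22.5
position: [490.6, 301.1, 138.5]
tool_rot: [[-0.076, -0.993, -0.095], [-0.607, 0.122, -0.786], [0.791, -0.002, -0.611]]
contact_force: [0.6, 1.5, 12.1]
finger_gap: 0.045
```

Emit:
{"fn": "send_rows", "kwargs": {"series": [[0, -1, 0, 0, 0, 0], [0, -1, 0, 0, 0, 0], [0, 0, 0, 0, 0, 0]]}}

```text
time_s: 22.8
position: [491.8, 301.0, 138.5]
tool_rot: [[-0.075, -0.992, -0.097], [-0.606, 0.122, -0.786], [0.792, -0.0, -0.611]]
contact_force: [-1.9, 0.9, 13.3]
finger_gap: 0.044
```

```bash
cat > tilt.py <<'E'
from foot import *
def tilt():
    o=readout.get_obs(); f,PR=foot(o);pc=f-PR@[55,0,2.5]
    for n in ("side","top"):
        im,d=read_camera(n); cv2.imwrite(f"pics/rt_{n}.png",im); np.save(f"dt_{n}.npy",d)
        P=cloud(n,d);t=(P-pc)@PR
        k=(d>0)&(t[...,0]>-52)&(t[...,0]<22)&(abs(t[...,1])<68)&(abs(t[...,2])<9)
        for lo,hi in ((-52,-35),(-35,-15),(-15,5),(5,22)):
            s=k&(t[...,0]>lo)&(t[...,0]<hi)&(t[...,1]<-12); 
            if s.sum(): print(n,(lo,hi),s.sum(),"z",np.percentile(t[s][:,2],[25,50,75]).round(1),end="; ")
        print()
tilt()
E
python3 foot.py; python3 tilt.py
```

```text
t 22.8 pos [491.8 301.  138.5] F [-1.9  0.9 13.3] gap 0.044
[[-0.075, -0.992, -0.097], [-0.606, 0.122, -0.786], [0.792, -0.0, -0.611]]
q [-0.905, 1.075, 0.084, 1.217, 0.401, 1.645, 2.044]
foot [492.7 308.4  43.9] PR [[-0.001, 0.122, 0.992], [-0.006, 0.992, -0.122], [-1.0, -0.006, 0.0]]
side (-52, -35) 43 z [-0.9 -0.4  1.7]; side (-35, -15) 20 z [-1.2 -1.  -0.7]; side (-15, 5) 25 z [-1.4 -1.2 -0.5]; side (5, 22) 14 z [-1.6 -1.4 -1.1]; 
top (-52, -35) 26 z [0.2 0.8 3.9]; top (-35, -15) 18 z [-0.1  0.1  0.1]; top (-15, 5) 17 z [-0.4 -0.2  0.2]; top (5, 22) 13 z [-0.4 -0.4 -0.3];
```

Run:
```python
from h import *
az=np.radians(-7);X=np.array([np.cos(az),np.sin(az),0]);Y=np.array([-np.sin(az),np.cos(az),0])
ims=[]
for n,c0,r in (("side",(478,309.7,0),(150,205,150,215)),("top",(479.9,311.5,0),(250,310,130,195))):
    for f in ("0","t"):
        im=cv2.imread(f"pics/{n}0.png" if f=="0" else f"pics/rt_{n}.png"); D=np.load(f"{n}0.npy" if f=="0" else f"dt_{n}.npy")
        P=cloud(n,D);d=P-np.array(c0);x=d@X;y=d@Y;z=P[...,2]
        for lo,hi in ((-50,-20),(-20,10),(10,45)):
            s=(D>0)&(x>-15)&(x<12)&(y>lo)&(y<hi)&(z>46)&(z<58); print(n,f,(lo,hi),s.sum(),np.percentile(x[s],[2,10,25,50]).round(1) if s.any() else "",np.median(z[s]).round(1))
        ims.append(cv2.resize(im[r[0]:r[1],r[2]:r[3]],(390,330),interpolation=cv2.INTER_CUBIC))
cv2.imwrite("pics/cmp.png",np.vstack([np.hstack(ims[:2]),np.hstack(ims[2:])])[:600])
```

```text
side 0 (-50, -20) 16 [3.  3.3 4.6 5.9] 49.1
side 0 (-20, 10) 12 [3.  3.3 4.1 4.9] 50.4
side 0 (10, 45) 15 [2.5 2.9 3.6 4.9] 50.6
side t (-50, -20) 19 [0.7 0.8 1.9 4. ] 50.6
side t (-20, 10) 17 [0.7 1.2 1.9 4.2] 50.1
side t (10, 45) 22 [-0.1  0.8  1.8  4.5] 49.5
top 0 (-50, -20) 32 [2.6 3.  4.  5.9] 50.6
top 0 (-20, 10) 29 [2.4 2.7 3.9 5.3] 50.3
top 0 (10, 45) 36 [2.2 2.7 3.9 5.5] 51.8
top t (-50, -20) 36 [-0.1  0.5  1.8  3.8] 51.4
top t (-20, 10) 33 [-0.1  0.2  1.4  3.6] 51.5
top t (10, 45) 26 [-0.5  0.2  0.9  2.1] 51.1
```

View pics/cmp.png

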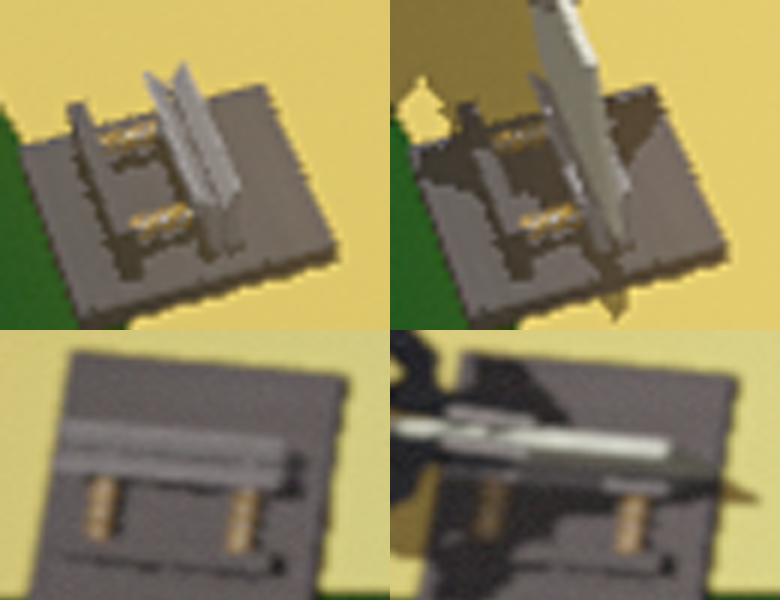

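Emit:
{"fn": "send_rows", "kwargs": {"series": [[-0.4, 0.6, 0.3, 0, 0, 0], [0, 0, 0, 0, 0, 0]]}}

```text
time_s: 23.1
position: [491.4, 301.0, 138.5]
tool_rot: [[-0.075, -0.993, -0.096], [-0.606, 0.122, -0.786], [0.792, -0.001, -0.611]]
contact_force: [-0.9, 0.4, 14.7]
finger_gap: 0.044
```

Emit:
{"fn": "send_rows", "kwargs": {"series": [[-0.4, 0.3, 0.3, 0, 0, 0], [0, 0.3, 0, 0, 0, 0], [0, 0, 0, 0, 0, 0]]}}

```text
time_s: 23.4
position: [491.2, 301.0, 138.4]
tool_rot: [[-0.076, -0.993, -0.096], [-0.606, 0.122, -0.786], [0.792, -0.002, -0.611]]
contact_force: [-0.2, 0.3, 16.1]
finger_gap: 0.046
```

```bash
python3 foot.py
```

```text
t 23.4 pos [491.2 301.  138.4] F [-0.2  0.3 16.1] gap 0.046
[[-0.076, -0.993, -0.096], [-0.606, 0.122, -0.786], [0.792, -0.002, -0.611]]
q [-0.907, 1.074, 0.084, 1.219, 0.401, 1.644, 2.041]
foot [492.2 308.3  43.9] PR [[0.001, 0.122, 0.993], [-0.007, 0.992, -0.122], [-1.0, -0.006, 0.002]]
```

Emit:
{"fn": "send_rows", "kwargs": {"series": [[0, 0, 0, 0, -0.01, 0], [0, 0, 0, 0, -0.01, 0], [0, 0, 0, 0, 0, 0]]}}

```text
time_s: 23.7
position: [490.8, 301.2, 134.8]
tool_rot: [[-0.076, -0.993, -0.095], [-0.624, 0.122, -0.772], [0.777, 0.001, -0.629]]
contact_force: [-0.3, -1.1, 2.6]
finger_gap: 0.046
```

Emit:
{"fn": "send_rows", "kwargs": {"series": [[0, 0, 0, 0, 0.01, 0], [0, 0, 0, 0, 0.01, 0], [0, 0, 0, 0, 0.01, 0], [0, 0, 0, 0, 0, 0]]}}

```text
time_s: 24.1
position: [490.6, 302.6, 133.1]
tool_rot: [[-0.072, -0.993, -0.096], [-0.602, 0.12, -0.789], [0.795, 0.001, -0.606]]
contact_force: [1.8, 1.8, -0.1]
finger_gap: 0.042
```

```bash
python3 foot.py;python3 tilt.py
```

```text
t 24.1 pos [490.6 302.6 133.1] F [ 1.8  1.8 -0.1] gap 0.042
[[-0.072, -0.993, -0.096], [-0.602, 0.12, -0.789], [0.795, 0.001, -0.606]]
q [-0.909, 1.086, 0.084, 1.213, 0.401, 1.645, 2.042]
foot [491.3 309.5  38.5] PR [[-0.003, 0.12, 0.993], [-0.011, 0.993, -0.12], [-1.0, -0.012, -0.001]]
side (-52, -35) 40 z [-1.3 -0.4  1.7]; side (-35, -15) 18 z [-1.1 -0.9 -0.5]; side (-15, 5) 21 z [-1.  -0.7 -0.4]; side (5, 22) 18 z [-0.7 -0.4  0.8]; 
top (-52, -35) 28 z [0.2 1.7 4.6]; top (-35, -15) 16 z [0.1 0.3 0.4]; top (-15, 5) 14 z [0.3 0.3 0.4]; top (5, 22) 12 z [0.3 0.3 0.5];
```

Emit:
{"fn": "send_rows", "kwargs": {"series": [[-1.5, -0.4, 1.2, 0, -0.005, 0], [-1.5, 0, 1.2, 0, 0, 0], [-1.5, 0, 1.2, 0, 0, 0], [-1.5, 0, 1.2, 0, 0, 0], [0, 0, 0, 0, 0, 0]]}}

```text
time_s: 24.7
position: [490.9, 301.0, 126.3]
tool_rot: [[-0.073, -0.993, -0.098], [-0.604, 0.122, -0.787], [0.793, 0.001, -0.609]]
contact_force: [0.0, -1.0, 1.1]
finger_gap: 0.049
```

```bash
python3 foot.py
```

```text
t 24.7 pos [490.9 301.  126.3] F [ 0.  -1.   1.1] gap 0.049
[[-0.073, -0.993, -0.098], [-0.604, 0.122, -0.787], [0.793, 0.001, -0.609]]
q [-0.906, 1.091, 0.083, 1.218, 0.4, 1.633, 2.037]
foot [491.6 308.1  31.8] PR [[-0.002, 0.122, 0.993], [-0.009, 0.993, -0.122], [-1.0, -0.009, -0.001]]
```

Emit:
{"fn": "send_rows", "kwargs": {"series": [[-1.8, 0, 0.9, 0, 0, 0], [-1.8, 0, 0.9, 0, 0, 0], [-1.7, 0, 1, 0, 0, 0], [-1.6, 0, 1.2, 0, 0, 0], [0, 0, 0, 0, 0, 0]]}}

```text
time_s: 25.2
position: [491.0, 302.6, 118.0]
tool_rot: [[-0.073, -0.993, -0.097], [-0.605, 0.121, -0.787], [0.793, 0.001, -0.61]]
contact_force: [-1.2, -1.9, 0.8]
finger_gap: 0.042
```

```bash
python3 foot.py
```

```text
t 25.2 pos [491.  302.6 118. ] F [-1.2 -1.9  0.8] gap 0.042
[[-0.073, -0.993, -0.097], [-0.605, 0.121, -0.787], [0.793, 0.001, -0.61]]
q [-0.907, 1.103, 0.082, 1.214, 0.398, 1.625, 2.033]
foot [491.8 309.8  23.5] PR [[-0.002, 0.121, 0.993], [-0.007, 0.993, -0.121], [-1.0, -0.007, -0.001]]
```

Emit:
{"fn": "send_rows", "kwargs": {"series": [[-1.6, 0, 1.2, 0, 0, 0], [-1.6, 0, 1.2, 0, 0, 0], [-1.2, 0, 0.9, 0, 0, 0], [0, 0, 0, 0, 0, 0]]}}

```text
time_s: 25.6
position: [491.1, 302.8, 112.7]
tool_rot: [[-0.073, -0.993, -0.097], [-0.606, 0.121, -0.786], [0.792, 0.001, -0.61]]
contact_force: [-0.3, -0.8, 1.6]
finger_gap: 0.044
```

Emit:
{"fn": "send_rows", "kwargs": {"series": [[-0.8, 0, 0.6, 0, 0, 0], [0, 0, 0, 0, 0, 0]]}}

```text
time_s: 25.8
position: [491.1, 302.8, 112.0]
tool_rot: [[-0.073, -0.993, -0.097], [-0.606, 0.121, -0.786], [0.792, 0.001, -0.61]]
contact_force: [-1.3, -0.1, 1.8]
finger_gap: 0.044
```

Emit:
{"fn": "send_rows", "kwargs": {"series": [[-0.8, 0, 0.6, 0, 0, 0], [0, 0, 0, 0, 0, 0]]}}

```text
time_s: 26.0
position: [491.1, 302.7, 111.1]
tool_rot: [[-0.073, -0.993, -0.097], [-0.605, 0.121, -0.787], [0.793, 0.001, -0.61]]
contact_force: [-1.5, -0.4, 2.4]
finger_gap: 0.047
```

Emit:
{"fn": "send_rows", "kwargs": {"series": [[-0.8, 0, 0.6, 0, 0, 0], [0, 0, 0, 0, 0, 0]]}}

```text
time_s: 26.2
position: [491.1, 302.6, 111.1]
tool_rot: [[-0.074, -0.993, -0.097], [-0.605, 0.122, -0.787], [0.793, 0.001, -0.609]]
contact_force: [-2.2, 0.4, 6.9]
finger_gap: 0.048
```

```bash
python3 foot.py
```

```text
t 26.2 pos [491.1 302.6 111.1] F [-2.2  0.4  6.9] gap 0.048
[[-0.074, -0.993, -0.097], [-0.605, 0.122, -0.787], [0.793, 0.001, -0.609]]
q [-0.907, 1.113, 0.082, 1.213, 0.398, 1.618, 2.028]
foot [491.9 309.8  16.5] PR [[-0.002, 0.122, 0.993], [-0.008, 0.993, -0.122], [-1.0, -0.008, -0.001]]
```

```bash
cat > u.py <<'E'
from foot import *
D=[json.loads(l) for l in open("log.jsonl")]
b=[d for d in D if 24.6<d["time_s"]<25.3]
F0=np.mean([d["contact_force"] for d in b],0);t0=np.mean([d["ft_torque"] for d in b],0)
for _ in range(1):
    o=readout.get_obs();R=np.array(o["tool_rot"]);F=R.T@(np.array(o["contact_force"])-F0);t=R.T@(np.array(o["ft_torque"])-t0)
    ax=F[0];k=-F[2]
    for L in (200,220,240):
        # rz*Fx - rx*Fz = ty
        # rz=L+51.9-.788u ; rx=-79.4-.616u
        u=((L+51.9)*F[0]+79.4*F[2]-t[1]*1000)/(.788*F[0]-.616*F[2]); print(L,"u",u.round(0),end="; ")
    print("F",(R@F).round(1),"t",t.round(2))
E
python3 u.py
```

```text
200 u -21.0; 220 u -8.0; 240 u 4.0; F [-1.6  1.9  5.9] t [-0.43  0.66 -0.09]
```

Emit:
{"fn": "send_rows", "kwargs": {"series": [[-0.2, 0, 0.2, 0, -0.006, 0], [0, 0, 0, 0, 0, 0]]}}

```text
time_s: 26.4
position: [491.2, 302.6, 111.0]
tool_rot: [[-0.074, -0.993, -0.096], [-0.609, 0.122, -0.784], [0.789, 0.0, -0.614]]
contact_force: [-2.6, 1.7, 7.9]
finger_gap: 0.046
```

```bash
python3 foot.py; python3 u.py
```

```text
t 26.4 pos [491.2 302.6 111. ] F [-2.6  1.7  7.9] gap 0.046
[[-0.074, -0.993, -0.096], [-0.609, 0.122, -0.784], [0.789, 0.0, -0.614]]
q [-0.905, 1.109, 0.081, 1.217, 0.397, 1.612, 2.028]
foot [492.1 310.3  16.5] PR [[-0.001, 0.122, 0.993], [-0.002, 0.993, -0.122], [-1.0, -0.002, -0.0]]
200 u -69.0; 220 u -59.0; 240 u -48.0; F [-2.   3.2  7. ] t [-0.38  0.9  -0.06]
```

Emit:
{"fn": "send_rows", "kwargs": {"series": [[0, 0.3, 0, 0, 0.006, 0], [0, 0.2, 0, 0, 0, 0], [0, 0, 0, 0, 0, 0]]}}

```text
time_s: 26.7
position: [491.1, 302.6, 111.1]
tool_rot: [[-0.074, -0.993, -0.096], [-0.605, 0.122, -0.787], [0.793, -0.0, -0.609]]
contact_force: [-1.1, 0.7, 8.3]
finger_gap: 0.045
```

```bash
python3 foot.py; python3 u.py; python3 tilt.py
```

```text
t 26.7 pos [491.1 302.6 111.1] F [-1.1  0.7  8.3] gap 0.045
[[-0.074, -0.993, -0.096], [-0.605, 0.122, -0.787], [0.793, -0.0, -0.609]]
q [-0.907, 1.112, 0.082, 1.214, 0.398, 1.617, 2.027]
foot [492.  309.8  16.5] PR [[-0.001, 0.121, 0.993], [-0.008, 0.993, -0.122], [-1.0, -0.008, 0.0]]
200 u -8.0; 220 u 5.0; 240 u 17.0; F [-0.5  2.2  7.4] t [-0.28  0.72 -0.13]
side (-52, -35) 39 z [-0.9 -0.4  2.5]; side (-35, -15) 19 z [-1.2 -0.7 -0.4]; side (-15, 5) 22 z [-1.2 -1.  -0.6]; side (5, 22) 19 z [-1.4 -1.1 -0.5]; 
top (-52, -35) 29 z [0.3 1.2 3.7]; top (-35, -15) 14 z [0.1 0.2 1.3]; top (-15, 5) 15 z [0.  0.1 0.2]; top (5, 22) 32 z [-7.4 -5.6 -0.1];
```

Emit:
{"fn": "send_rows", "kwargs": {"series": [[1.1, 0, -0.8, 0, 0, 0], [0, 0, 0, 0, 0, 0]]}}

```text
time_s: 27.0
position: [491.0, 302.6, 111.1]
tool_rot: [[-0.074, -0.993, -0.096], [-0.606, 0.121, -0.786], [0.792, 0.0, -0.61]]
contact_force: [-1.0, -0.5, 2.4]
finger_gap: 0.043
```

Emit:
{"fn": "send_rows", "kwargs": {"series": [[0, 0, 0, 0, 0, 0], [0, 0, 0, 0, 0, 0], [0, 0, 0, 0, 0, 0]], "claw": 0.35}}

```text
time_s: 27.3
position: [490.8, 302.7, 110.8]
tool_rot: [[-0.073, -0.993, -0.097], [-0.606, 0.121, -0.786], [0.792, 0.001, -0.61]]
contact_force: [-1.3, 0.2, -0.6]
finger_gap: 0.352
```

```bash
python3 foot.py; python3 tilt.py
python3 - <<'E'
import cv2,numpy as np
s=cv2.imread("pics/rt_side.png")[110:210,130:230];t=cv2.imread("pics/rt_top.png")[230:330,100:200]
cv2.imwrite("pics/c14.png",np.hstack([cv2.resize(x,None,fx=4,fy=4,interpolation=cv2.INTER_CUBIC) for x in (s,t)]))
E
```

```text
t 27.3 pos [490.8 302.7 110.8] F [-1.3  0.2 -0.6] gap 0.352
[[-0.073, -0.993, -0.097], [-0.606, 0.121, -0.786], [0.792, 0.001, -0.61]]
q [-0.907, 1.112, 0.082, 1.214, 0.398, 1.616, 2.028]
foot [491.6 310.   16.2] PR [[-0.002, 0.121, 0.993], [-0.007, 0.993, -0.121], [-1.0, -0.007, -0.001]]
side (-52, -35) 30 z [-1.  -0.4  2.7]; side (-35, -15) 20 z [-1.  -0.8 -0.2]; side (-15, 5) 21 z [-0.9 -0.6 -0.4]; side (5, 22) 24 z [-7.3 -0.9 -0.4]; 
top (-52, -35) 24 z [0.3 0.7 2.3]; top (-35, -15) 17 z [0.2 0.3 0.7]; top (-15, 5) 11 z [0.3 0.3 0.5]; top (5, 22) 32 z [-7.3 -5.8  0.2];
```

View pics/c14.png

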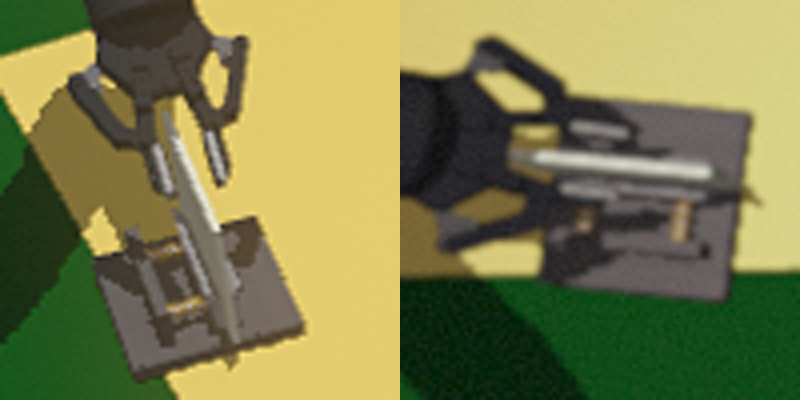

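Emit:
{"fn": "send_rows", "kwargs": {"series": [[0, 0, -5, 0, 0, 0], [0, 0, -10, 0, 0, 0], [0, 0, -20, 0, 0, 0], [0, 0, -30, 0, 0, 0], [0, 0, -30, 0, 0, 0]]}}

```text
time_s: 27.9
position: [499.9, 378.7, 170.4]
tool_rot: [[-0.073, -0.993, -0.097], [-0.606, 0.121, -0.786], [0.792, 0.001, -0.61]]
contact_force: [0.9, 0.4, -0.6]
finger_gap: 0.353
```

Emit:
{"fn": "send_rows", "kwargs": {"series": [[0, 0, -40, 0, 0, 0], [0, 0, -40, 0, 0, 0], [0, 0, -20, 0, 0, 0], [0, 0, 0, 0, 0, 0]]}}

```text
time_s: 28.3
position: [503.0, 412.8, 202.1]
tool_rot: [[-0.079, -0.99, -0.114], [-0.589, 0.139, -0.796], [0.805, 0.004, -0.594]]
contact_force: [0.3, 0.0, -0.5]
finger_gap: 0.351
```

```bash
python3 foot.py
python3 - <<'E'
from foot import *
ims=[]
f=np.array([492.2,309.9,14.]);_,PR=plate_in_clip();pc=f-PR@[55,0,2.5]
cor=np.array([[sx*55,sy*70,z] for z in (0,5) for sx,sy in ((-1,-1),(-1,1),(1,1),(1,-1))])@PR.T+pc
az=np.radians(-7);X=np.array([np.cos(az),np.sin(az),0]);Y=np.array([-np.sin(az),np.cos(az),0])
for n,r,c0 in (("side",(105,205,130,230),(478,309.7,0)),("top",(230,330,100,200),(479.9,311.5,0))):
    im,d=read_camera(n); c=cv2.resize(im[r[0]:r[1],r[2]:r[3]],None,fx=4,fy=4,interpolation=cv2.INTER_CUBIC); ims.append(c.copy())
    uv=(proj(n,cor)-[r[2],r[0]]+.5)*4
    for z in (0,4): cv2.polylines(c,[np.round(uv[z:z+4]).astype(int)],True,(0,0,255) if z else (255,0,0),1)
    ims.append(c)
    P=cloud(n,d);q=P-np.array(c0);x=q@X;y=q@Y;z=P[...,2]
    s=(d>0)&(z>65)&(z<135)&(abs(y)<85)&(abs(x-13)<9); print(n,"plate pts",s.sum(),"y",np.percentile(y[s],[1,99]).round(1),"z",np.percentile(z[s],[1,99]).round(1))
    A=np.c_[np.ones(s.sum()),z[s]-90,y[s]]; w=abs(x[s]-np.median(x[s]))<2.5; print("  x fit",np.linalg.lstsq(A[w],x[s][w],rcond=None)[0].round(4))
    # top edge line: max z by y
    print("  top z by y",[(a,np.percentile(z[s&(abs(y-a)<7)],97).round(1)) for a in range(-60,61,20) if (s&(abs(y-a)<7)).any()])
    j=(d>0)&(x>-15)&(x<8)&(abs(y)<45)&(z>46)&(z<58); print("  jaw lip x",np.percentile(x[j],[2,10,25]).round(1))
cv2.imwrite("pics/c15.png",np.hstack([ims[0],ims[2]]));cv2.imwrite("pics/c15o.png",np.hstack([ims[1],ims[3]]))
p,_=read_camera("side");cv2.imwrite("pics/final.png",p)
for nm in ("pickbox","bowls"):
    p,d=read_camera("top");P=cloud("top",d); m=np.array(finder.cut_out("top",nm)[0]["pixels"])&(d>0); print(nm,np.median(P[m],0).round(1),m.sum())
E
```

```text
t 28.3 pos [503.  412.8 202.1] F [ 0.3  0.  -0.5] gap 0.351
[[-0.079, -0.99, -0.114], [-0.589, 0.139, -0.796], [0.805, 0.004, -0.594]]
q [-1.093, 1.243, 0.569, 0.739, 0.056, 1.978, 2.337]
foot [503.3 418.3 107.4] PR [[-0.008, 0.139, 0.99], [-0.026, 0.99, -0.139], [-1.0, -0.027, -0.004]]
side plate pts 198 y [-69.   71.9] z [ 66.4 126.4]
  x fit [ 1.01959e+01  1.70000e-02 -7.80000e-03]
  top z by y [(-60, np.float64(123.3)), (-40, np.float64(124.5)), (-20, np.float64(124.8)), (0, np.float64(124.9)), (20, np.float64(124.2)), (40, np.float64(123.3)), (60, np.float64(122.2))]
  jaw lip x [-0.3  0.4  0.9]
top plate pts 207 y [-67.5  70.9] z [ 66.7 127.7]
  x fit [ 9.7556e+00  3.2600e-02 -4.5000e-03]
  top z by y [(-60, np.float64(126.4)), (-40, np.float64(127.2)), (-20, np.float64(126.7)), (0, np.float64(126.0)), (20, np.float64(126.9)), (40, np.float64(127.5)), (60, np.float64(127.2))]
  jaw lip x [-0.6 -0.2  1. ]
pickbox [710.1  74.4 100.6] 362
bowls [ 574.3 -309.6  102.7] 2128
```

View pics/c15.png

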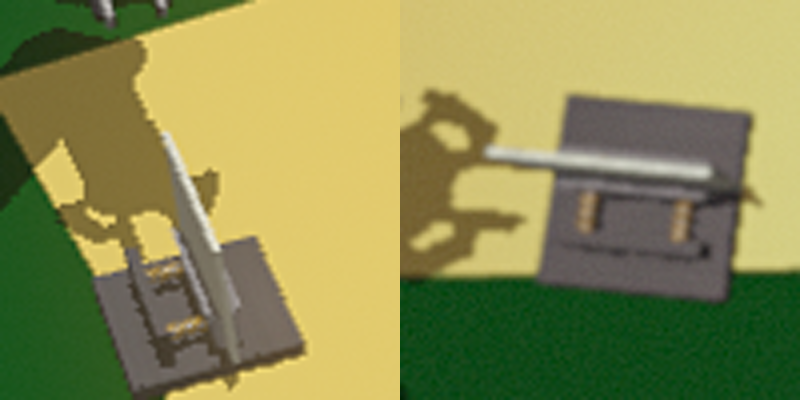

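View pics/c15o.png

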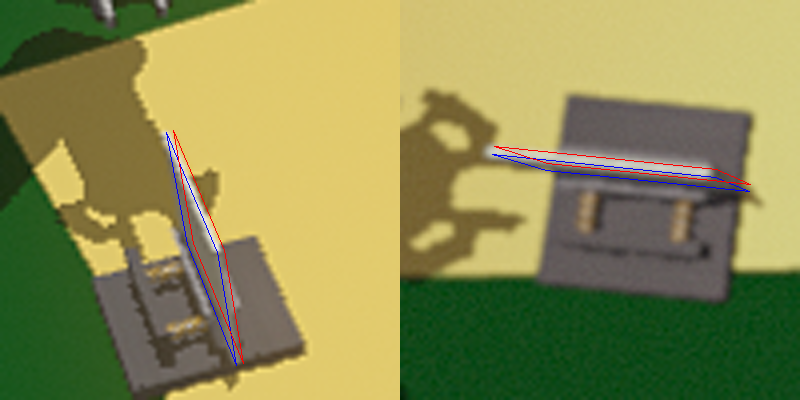

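View pics/final.png

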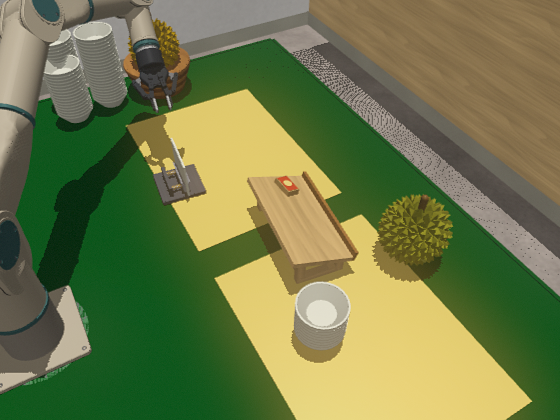

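Emit:
{"fn": "send_rows", "kwargs": {"series": [[0, 0, 0, 0, -0.08, 0], [0, 0, 0, 0, -0.1, 0], [0, 0, -10, 0, -0.1, 0], [0, 0, 0, 0, 0, 0], [0, 0, 0, 0, 0, 0]]}}

```text
time_s: 29.15
position: [502.8, 418.9, 208.1]
tool_rot: [[-0.103, -0.99, -0.097], [-0.788, 0.141, -0.6], [0.607, 0.014, -0.794]]
contact_force: [-0.4, 0.1, -0.2]
finger_gap: 0.349
```

```bash
python3 foot.py|grep -E "^t|q"
python3 - <<'E'
from foot import *
f=np.array([492.2,309.9,14.]);_,PR=plate_in_clip();pc=f-PR@[55,0,2.5]
for n in ("side","top"):
    im,d=read_camera(n);P=cloud(n,d);t=(P-pc)@PR
    k=(d>0)&(t[...,0]>-47)&(t[...,0]<12)&(abs(t[...,1])<66)&(abs(t[...,2])<7); T_=t[k]; w=np.ones(len(T_),bool)
    for _ in range(6):
        A=np.c_[np.ones(len(T_)),T_[:,0],T_[:,1]]; c=np.linalg.lstsq(A[w],T_[w,2],rcond=None)[0]; r=T_[:,2]-A@c; w=abs(r-np.median(r[w]))<1
    print(n,w.sum(),"off, pitch, yaw",c.round(4))
E
```

```text
t 29.15 pos [502.8 418.9 208.1] F [-0.4  0.1 -0.2] gap 0.349
q [-1.086, 1.058, 0.517, 0.967, -0.034, 1.705, 2.318]
side 104 off, pitch, yaw [-1.5388e+00  5.0000e-04 -5.5000e-03]
top 79 off, pitch, yaw [-4.138e-01  2.000e-04 -3.600e-03]
```

Both cameras now show the plate upright (pitch under 0.001 rad), square to the clip within about 0.005 rad, and clear of the robot.

```bash
python3 -c "
from rig import order
print(order.sign_off())"
```

```text
the job is handed in; nothing more can be done
None
```

The picture plate is standing in the sprung clip, picture towards the customers. I handed the job in at about 29 s.

**How it went:**
- **Sliding:** I pressed with the shut fingertips at about 6–8 N and slid the plate up until it stuck out about 27 mm.
- **Gripping:** The arm could not reach in straight over the upper edge. I pinched the overhang with the gripper slewed about 50° in the plane of the plate and lifted it off. The plate stayed square in the grip.
- **Inserting:** I lowered it straight down until it stopped dead on the slot floor at about 7–8 N. I then eased off, opened the fingers and backed away.

**Last checks:**
- **Upright and square:** Both cameras agreed on a pitch under 0.001 rad and a yaw within about 0.005 rad of the clip.
- **Fully home:** The top edge was level, at 124–127 mm against 124 mm expected. The jaw was pushed back about 3 mm.
- **Clear of everything:** The red box and the bowls had not moved beyond measuring error, and the robot was touching nothing.

**What was less clean:**
- **Jaw force:** Getting past the jaw lips took more than the stated 10 N. The push peaked at about 18 N, and the plate only slipped in after I rocked it slightly at about 16 N.
- **Centring:** The cameras put the plate about 1.5 mm towards +y, which is about the limit of their calibration. The arm's own position reading put it centred.
- **Joint 6:** It came within 0.002 rad of its upper limit while I was backing off. I moved it away before handing in.

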